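# Refit and lock the filter-bay cover of a countertop water filter

### The job

The filters in the countertop water filter have just been changed: put the white cover back into the open filter bay so that it lies flush all round, push its teal T-handle in by feel, without forcing it against the bottom of its plastic socket, and turn it a quarter turn clockwise until it drops into its lock. Then let go, with the cover still flush, and leave the lunchbox, snack cup, fork and chopsticks where they are.

Things in the scene. Friction and masses are not known exactly. Their poses are not given: they have to be found in the camera images.
- unit: countertop water filter, a fixed cream housing 200 (x) x 300 (y) x 120 mm high; origin at the centre of its underside, z up; tap and drip tray on its -x side, up to 50 mm out. Its top is a level deck with one rectangular opening, the filter bay, 68.4 (x) x 94.4 (y) mm
- bay (a point): centre of the bay opening, level with the deck's top (120 mm above the worktop, x 0, y -60 mm in the unit's frame); axes as the unit's. On the vertical through it stands, in the bay, the fastener's socket: a 7 mm steel plate with a slot 10 mm wide along x, its top 6.5 to 15.5 mm below the deck. Its height was set by screw at the factory, differs from unit to unit and is not reported
- cover: loose white plastic cover, 0.3 kg with its handle, standing on the worktop on its skirt; origin under the skirt's centre, z up. Skirt 66 (x) x 92 (y) mm, 20 mm deep, its lower 10 mm tapering inwards 2 mm all round; above it a flange 84 x 110 mm, 5 mm thick
- flange (a point): centre of the top of the cover's flange, 25 mm above the cover's origin; axes as the cover's. Fitted, the skirt is in the bay (1.2 mm of play each side, x along the unit's x, either way round), the flange lies on the deck, and this point is 5 mm above bay and on its vertical. The cover is carried by its T-handle
- handle: teal T-handle with spring-loaded stud in the cover's middle; origin on its axis, level with the flange's top when it is out. Round neck 16 mm across, then a bar 46 (along its x) x 10 (y) x 28 mm high, from 18 to 46 mm above the origin. Hidden under the cover: a cross pin 4 mm thick, 28 mm long, parallel to the bar, centre 20 mm below the origin
- grip (a point): where to pinch the bar, across its 10 mm thickness: on the axis, 36 mm above the handle's origin and 61 mm above the cover's; x along the bar, y across it, z up. It moves with the handle; the handle sinks up to 14 mm towards the flange, so keep fingertips at least 16 mm above the flange's top when gripping
- turn (a joint): turn of the handle in the cover, rad: 0 = open, bar along the cover's x, pin in line with the socket's slot; grows clockwise seen from above; friction 0.05 N m. The cover goes fully down only within about 0.15 of 0. The detent lies at 1.57 (bar along the cover's y, 0.18 of play either way), an end stop just past it. Pushed in too little, the pin catches on the ridge before the detent at 0.5 to 0.7
- plunge (a joint): how far the handle is pushed in, m: 0 = out, at most 0.0145. Spring: 5 N at first, 0.6 N more per mm. The pin clears the ridge 3 to 12 mm in (hidden, set by the socket's height); 1.5 mm further it meets the socket's closed plastic bottom, a hard stop that more than 20 N would crack. Pressed lightly on the stop it still turns. Let rise at the quarter turn, it comes up 2.5 mm into the detent and stays
- lunchbox: bystander: pink two-tier lunchbox 100 x 158 x 104 mm, origin under its centre
- snack_cup: bystander: orange plastic snack cup with flap lid, 74 mm across, 77 mm high, origin under its centre
- fork: bystander: steel fork 196 mm long lying flat, origin near its middle, x along it
- chopsticks: bystander: pair of bamboo chopsticks 225 mm long in one paper band, lying flat, origin at the middle, x along them

How it is judged:
On the way:
1. the cover lies flush in the filter bay with its handle still open (z of cover in the frame of bay below -0.0188 m and horizontal distance between cover and bay below 0.003 m and angle between the x axis of cover and the x axis of bay, either way round below 0.06 rad and value of joint turn below 0.35 rad), for 0.1 s.
At the end, for the whole second after the job is handed in: the cover lies in the filter bay, its flange within 1.2 mm of the deck, centred within 3 mm and square within 0.06 rad, tilted less than 0.03 rad; the T-handle stands in the detent, turned between 1.36 and 1.82 rad clockwise; cover at rest and released (z of cover in the frame of bay below -0.0188 m and horizontal distance between cover and bay below 0.003 m and angle between the x axis of cover and the x axis of bay, either way round below 0.06 rad and angle between cover's own z axis and vertical below 0.03 rad and value of joint turn between 1.36 and 1.82 rad and linear speed of cover below 0.01 m/s and contact force between the fingers and cover below 0.1 N); the robot touches nothing.
It fails at once if the handle's stud is forced against the socket or the housing with more than 20 N (contact force between handle and unit above 20 N).
It fails at once if the lunchbox is moved more than 15 mm (distance of lunchbox from where it was at the start of the episode above 0.015 m).
It fails at once if the snack cup is moved more than 15 mm (distance of snack_cup from where it was at the start of the episode above 0.015 m).
It fails at once if the fork is moved more than 15 mm (distance of fork from where it was at the start of the episode above 0.015 m).
It fails at once if the chopsticks are moved more than 15 mm (distance of chopsticks from where it was at the start of the episode above 0.015 m).
It also fails if it takes over 61 s, if anything falls off the work surface, if the arm or the gripper's body presses on something with over 40 N, if the wrist force passes 120 N, or if a joint passes its speed limit or range.

### The arm

A 7-joint arm with a two-finger parallel gripper is mounted at the origin on the work surface. World frame = base frame: x ahead of the robot, y to its left, z up, the work surface at z = 0. Lengths are in m, angles in rad, forces in N, time in s.
With the tool pointing down it reaches from about 0.425 to 0.875 m from the base axis. Payload 4.7 kg.
Tool frame: the origin (TCP) lies on the centre line of the jaws, within the pads' length; the fingertips stand 19 mm ahead of it and the grasp point (between the pads) is the TCP (ctrl.nose_length is the distance from the TCP to the fingertips, in m); z points along the fingers, x is the direction in which the jaws open and shut, and the axes are right-handed (so a half turn about z gives the same grasp; the last joint's range is limited). The gripper opens to 87 mm and grips with 3 to 60 N. Pads are 19 mm wide; open, the fingers measure 117 mm over their backs; the gripper's body (75 mm by 190 mm) begins 51 mm behind the grasp point.
Start: joints at [0.014, 0.321, -0.07, 1.45, 0.023, 1.371, -0.057], TCP at [0.65, -0, 0.217] pointing down, gripper open.
Joint ranges: [-2.86, 2.86], [-0.3, 2.09], [-1.38, 1.24], [0.06, 2.45], [-1.56, 4.7], [0.09, 2.05], [-2.69, 2.69]. Speed limits (rad/s): [2.57, 2.57, 3.14, 3.14, 3.14, 3.14, 3.14].

### API

Orientations are given as a rotation vector (axis times angle).
In Python, from bench import ctrl gives the robot as it stands. The module is installed in compiled form; this text tells all that it offers.
- The arm moves only by the shell command python3 -m crank 'ROWS' [OPENING] [FORCE]. ROWS is a JSON object of lists of equal length, an entry for each row: "dp": the shift along the tool's x, y, z in cm, a list of three; "delta_rot": the turn, a rotation vector about the tool's x, y, z in rad, a list of three. In form: {"dp": [[x, y, z], ...], "delta_rot": [[rx, ry, rz], ...]}. A call has exactly 8 rows; each row shifts and turns the commanded pose from where the row before left it, along the tool's axes as they then stand; what a row does not reach is not made up. A row lasts 1/10 s, in which the tool goes at most 50 mm and 8.59 degrees, less where a joint would pass 70% of its speed; a pose out of reach is approached as far as the arm can. A call with a gripper value outside its range is refused whole. OPENING is the finger opening in cm, from 0 to 8.7, set as the call begins (- or left out, the last holds). The fingers move at their own pace and stop on an object; FORCE is the grip in N (left out, the last holds). Time passes only in rows, so rows that do not move let the fingers close, or fill a call up. It gives the time, the measured TCP pose, the force and the opening at its end, in the units of the state.
- ctrl.get_state(): the state, without advancing time (a new reading comes with each control period).
- ctrl.get_image(name): name is "scene" or "side" or "wrist"; returns the picture (400x640x3 uint8, blue, green, red); there is no depth.
- ctrl.camera_info(name): a dict with "camera_matrix" (3x3 intrinsics, pixels), "xyz" and "orientation" of the camera in the world. Camera axes: x right, y down, z forward; pixel columns grow to the right and rows downward; lengths in m; the calibration is good to about 2 mm. A picture is of the moment at which its call begins: read the wrist's pose just before it. camera_info takes no time and is no camera call; for the wrist camera it gives the pose at the moment of the call.
- ctrl.close_job(): hands the job in, once; it reports no verdict.
The state is a dict: "time": time; "joint_positions": joint angles; "qd": joint speeds; "joint_torque": joint torques, N m; "position": TCP position; "tool_rot": TCP orientation; "ft_force": force on the tool from outside, world axes, zero at the start; "torque": the same for the moment, N m; "grip_width": opening from 0.0 (shut) to 1.0 (fully open).
Only numpy, scipy, OpenCV 4.12 (cv2) and the standard library are available. Lean on these libraries where they do the work, as an engineer would, in place of code of your own. Each camera call takes 0.05 s, during which the arm holds its last target.

## Working session

There is one attempt and no reset: what is moved stays moved. The work goes in short steps, Python scripts to look and compute and a shell command to move; the robot and the scene stay as the last step left them, time stands still between calls to the robot, and variables do not carry over. Pictures are saved under pics/ and viewed, and the job is handed in when it is done.

```bash
mkdir -p pics
python3 - <<'E'
from bench import ctrl
import cv2
print(ctrl.get_state())
for n in ("scene","side","wrist"):
    i=ctrl.camera_info(n); print(n,i)
    cv2.imwrite(f"pics/{n}0.png",ctrl.get_image(n))
E
```

```text
{'time': 0.0, 'joint_positions': array([ 0.01408339,  0.32183439, -0.07007379,  1.45165736,  0.02262826,
        1.37081208, -0.05689554]), 'qd': array([-0.00098966,  0.00170876,  0.00098648,  0.00075463,  0.00047212,
       -0.00070141, -0.00021617]), 'joint_torque': array([-2.58547143e-04, -4.91284704e+01, -4.03903294e-01, -3.12526345e+01,
       -6.40594075e-02,  4.37659642e-02,  1.61017233e-04]), 'position': array([ 6.49438345e-01, -5.71419503e-05,  2.16262915e-01]), 'tool_rot': array([ 3.14146179e+00,  7.30463391e-05, -3.01597591e-03]), 'ft_force': array([ 0.16486233, -0.59610124,  0.41980184]), 'torque': array([-0.05520642,  0.03785299, -0.0178428 ]), 'grip_width': 0.9965320841062159}
scene {'camera_matrix': array([[519.41520584,   0.        , 321.15161437],
       [  0.        , 519.41520584, 197.78803868],
       [  0.        ,   0.        ,   1.        ]]), 'xyz': array([ 1.2682542 , -0.32829764,  0.92913587]), 'orientation': array([-2.0321352 , -1.40994249,  0.56886662])}
side {'camera_matrix': array([[496.62207609,   0.        , 324.83774477],
       [  0.        , 496.62207609, 196.81129288],
       [  0.        ,   0.        ,   1.        ]]), 'xyz': array([0.41870966, 0.77835396, 0.66566288]), 'orientation': array([-0.24647265,  2.70193706, -1.44494493])}
wrist {'camera_matrix': array([[314.97630068,   0.        , 319.26178933],
       [  0.        , 314.97630068, 197.4066304 ],
       [  0.        ,   0.        ,   1.        ]]), 'xyz': array([0.6506757 , 0.0747706 , 0.38414503]), 'orientation': array([ 2.86128118e+00,  6.87131262e-04, -1.54033670e-03])}
```

View pics/scene0.png

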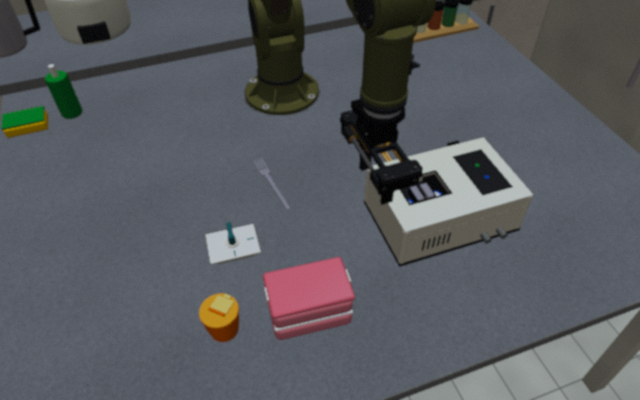

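View pics/side0.png

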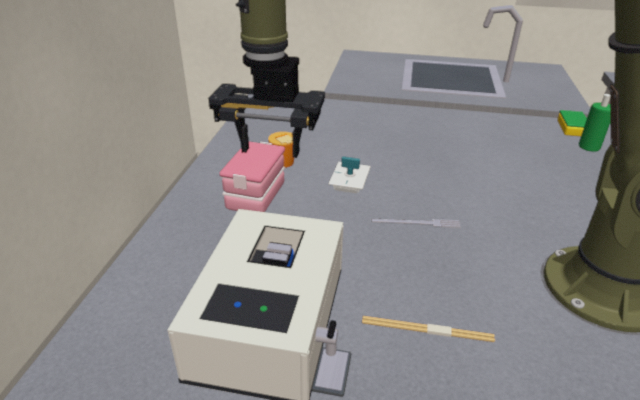

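View pics/wrist0.png

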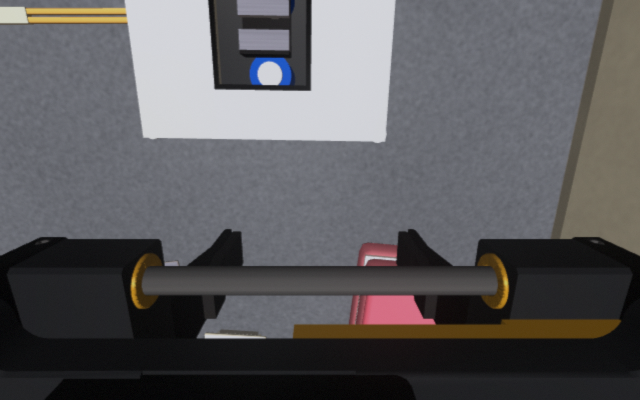

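The scene camera shows the cover near (232,243), the unit on the right, the lunchbox and cup in front of the cover, and the fork behind it. The chopsticks are in the side view. I'll enlarge these areas next.

```bash
cat > h.py <<'E'
import numpy as np, cv2
from scipy.spatial.transform import Rotation as R
from bench import ctrl
def ray(info,u,v):
    K=info["camera_matrix"]; d=np.linalg.inv(K)@[u,v,1]
    return info["xyz"], R.from_rotvec(info["orientation"]).as_matrix()@d
def atz(info,u,v,z):
    o,d=ray(info,u,v); return o+d*(z-o[2])/d[2]
def proj(info,P):
    P=np.atleast_2d(P); c=(P-info["xyz"])@R.from_rotvec(info["orientation"]).as_matrix()
    c=c@info["camera_matrix"].T; return c[:,:2]/c[:,2:]
def crop(src,dst,x0,y0,w,h,s):
    im=cv2.imread(src)[y0:y0+h,x0:x0+w]; cv2.imwrite(dst,cv2.resize(im,None,fx=s,fy=s,interpolation=cv2.INTER_CUBIC))
E
python3 - <<'E'
from h import *
crop("pics/scene0.png","pics/c1.png",190,200,100,75,8)
crop("pics/side0.png","pics/c2.png",310,140,80,60,10)
crop("pics/side0.png","pics/c3.png",170,200,190,140,4)
crop("pics/scene0.png","pics/c4.png",350,130,190,140,4)
E
```

```text
(no output)
```

View pics/c1.png

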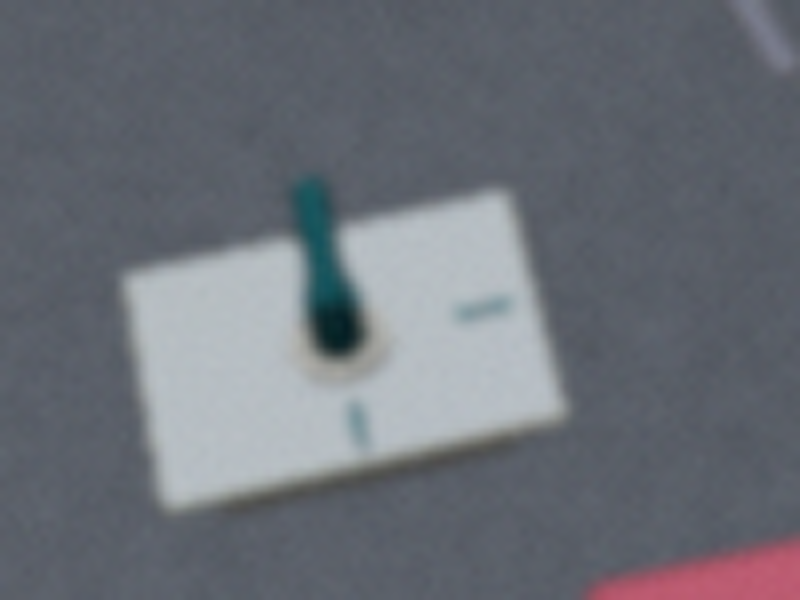

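View pics/c2.png

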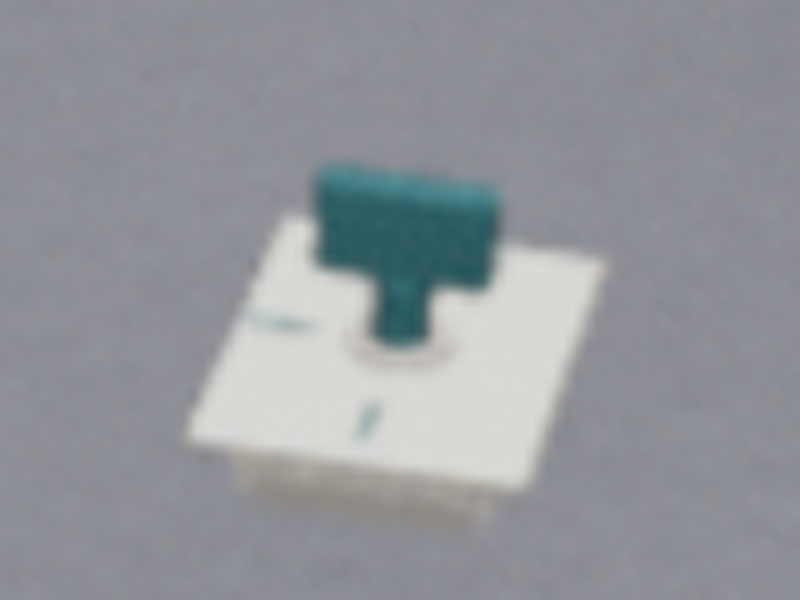

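View pics/c3.png

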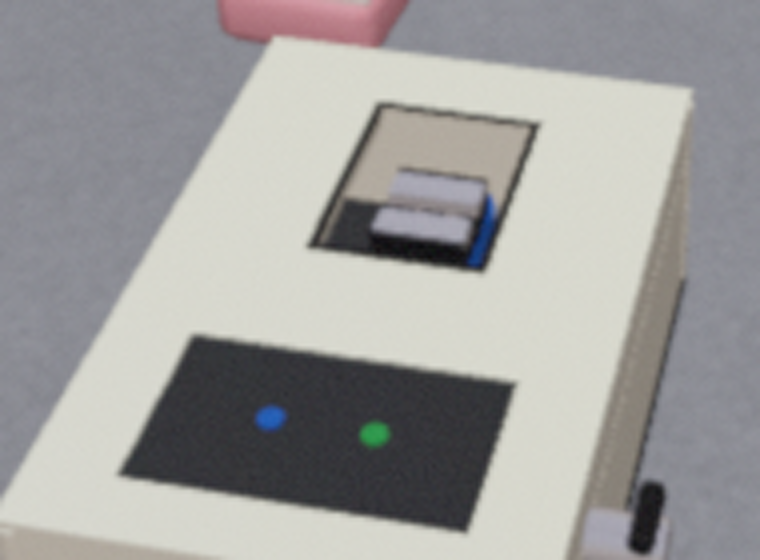

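View pics/c4.png

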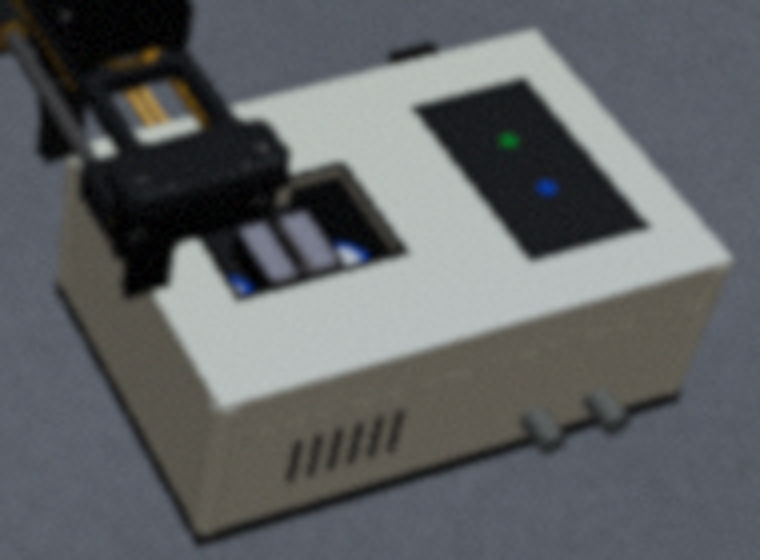

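Run:
```python
from h import *
S=ctrl.camera_info("scene");D=ctrl.camera_info("side")
f=lambda x0,y0,s,L:[(x0+(a+.5)/s-.5,y0+(b+.5)/s-.5) for a,b in L]
def show(n,info,px,z):
    P=np.array([atz(info,u,v,z)[:2] for u,v in px]);print(n,P.round(4).tolist(),"c",P.mean(0).round(4));
    for i in range(len(P)):
        d=P[(i+1)%len(P)]-P[i];print("   len %.4f ang %.3f"%(np.hypot(*d),np.arctan2(d[1],d[0])))
show("cover scene",S,f(190,200,8,[(125,272),(510,188),(567,415),(168,508)]),.025)
show("cover side",D,f(310,140,10,[(285,215),(605,258),(528,490),(190,440)]),.025)
show("bay side",D,f(170,200,4,[(378,104),(540,122),(485,270),(310,245)]),.12)
show("bay scene",S,f(350,130,4,[(345,163),(407,252),(238,298)]),.12)
show("deck scene",S,f(350,130,4,[(535,28),(732,262),(222,405),(66,160)]),.12)
show("bar top side",D,f(310,140,10,[(320,170),(497,190)]),.071)
show("bar top scene",S,f(190,200,8,[(310,182),(310,182)]),.071)
show("fork",S,[(258,160),(288,207)],.005)
show("lunch top",S,[(264,278),(346,260),(353,297),(272,320)],.104)
show("cup top",S,[(221,308),(221,308)],.077)
show("chop",D,[(363,320),(494,336)],.005)
```

```text
cover scene [[0.4845, -0.3282], [0.493, -0.219], [0.5768, -0.2257], [0.5689, -0.3339]] c [ 0.5308 -0.2767]
   len 0.1096 ang 1.493
   len 0.0840 ang -0.079
   len 0.1085 ang -1.643
   len 0.0846 ang 3.075
cover side [[0.569, -0.3374], [0.485, -0.3318], [0.4923, -0.2184], [0.575, -0.2245]] c [ 0.5303 -0.278 ]
   len 0.0842 ang 3.076
   len 0.1137 ang 1.507
   len 0.0830 ang -0.074
   len 0.1131 ang -1.624
bay side [[0.6426, 0.088], [0.5679, 0.0869], [0.5696, 0.1875], [0.6438, 0.1863]] c [0.606  0.1372]
   len 0.0747 ang -3.127
   len 0.1006 ang 1.554
   len 0.0743 ang -0.016
   len 0.0983 ang -1.584
bay scene [[0.5703, 0.1913], [0.6427, 0.189], [0.6405, 0.0896]] c [0.6178 0.1566]
   len 0.0724 ang -0.033
   len 0.0994 ang -1.593
   len 0.1236 ang 2.174
deck scene [[0.5085, 0.3525], [0.7104, 0.346], [0.7026, 0.0493], [0.5126, 0.0472]] c [0.6085 0.1987]
   len 0.2020 ang -0.032
   len 0.2968 ang -1.597
   len 0.1900 ang -3.131
   len 0.3054 ang 1.584
bar top side [[0.5531, -0.281], [0.5094, -0.2798]] c [ 0.5313 -0.2804]
   len 0.0438 ang 3.114
   len 0.0438 ang -0.028
bar top scene [[0.5111, -0.2748], [0.5111, -0.2748]] c [ 0.5111 -0.2748]
   len 0.0000 ang 0.000
   len 0.0000 ang 0.000
fork [[0.2712, -0.1486], [0.4566, -0.1256]] c [ 0.3639 -0.1371]
   len 0.1869 ang 0.123
   len 0.1869 ang -3.018
lunch top [[0.7004, -0.2453], [0.7166, -0.0838], [0.7988, -0.1033], [0.7918, -0.2566]] c [ 0.7519 -0.1723]
   len 0.1624 ang 1.471
   len 0.0845 ang -0.233
   len 0.1535 ang -1.616
   len 0.0921 ang 3.019
cup top [[0.7182, -0.3368], [0.7182, -0.3368]] c [ 0.7182 -0.3368]
   len 0.0000 ang 0.000
   len 0.0000 ang 0.000
chop [[0.4465, 0.1726], [0.2237, 0.1665]] c [0.3351 0.1696]
   len 0.2228 ang -3.114
   len 0.2228 ang 0.027
```

Both cameras place the cover at about (0.5305, -0.277), yaw -0.075. Its flange measures 84 x 110, as it should. The bay comes out near (0.607, 0.138), yaw about -0.02. I'll move above the cover and turn the jaws across the bar.

```bash
python3 -m crank '{"dp":[[-1.5,3.45,0],[-1.5,3.45,0],[-1.5,3.45,0],[-1.5,3.45,0],[-1.5,3.45,0],[-1.5,3.45,0],[-1.5,3.45,0],[-1.4,3.5,0]],"delta_rot":[[0,0,0],[0,0,0],[0,0,0],[0,0,0],[0,0,0],[0,0,0],[0,0,0],[0,0,0]]}' 8.7 && python3 -m crank '{"dp":[[0,0,0],[0,0,0],[0,0,0],[0,0,0],[0,0,0],[0,0,0],[0,0,0],[0,0,0]],"delta_rot":[[0,0,-0.14],[0,0,-0.14],[0,0,-0.14],[0,0,-0.14],[0,0,-0.14],[0,0,-0.14],[0,0,-0.14],[0,0,-0.14]]}' && python3 -m crank '{"dp":[[0,0,0],[0,0,0],[0,0,0],[0,0,0],[0,0,0],[0,0,0],[0,0,0],[0,0,0]],"delta_rot":[[0,0,-0.1],[0,0,-0.1],[0,0,-0.1],[0,0,-0.07],[0,0,0],[0,0,0],[0,0,0],[0,0,0]]}'
python3 - <<'E'
from h import *
print(ctrl.get_state()); print(ctrl.camera_info("wrist"))
cv2.imwrite("pics/w1.png",ctrl.get_image("wrist"))
cv2.imwrite("pics/s1.png",ctrl.get_image("scene"))
E
```

```text
time: 0.95
position: [0.53, -0.2777, 0.2172]
tool_rot: [-3.141, -0.0, 0.0]
ft_force: [1.0, 0.2, 0.6]
grip_width: 0.997
time: 1.75
position: [0.5308, -0.2764, 0.217]
tool_rot: [-2.656, -1.676, 0.001]
ft_force: [1.3, -0.2, -0.4]
grip_width: 1.002
time: 2.55
position: [0.531, -0.2765, 0.2173]
tool_rot: [-2.31, -2.129, 0.0]
ft_force: [-0.1, 0.2, -0.3]
grip_width: 1.001
{'time': 2.55, 'joint_positions': array([ 0.4712577 ,  0.21267691, -0.04147184,  1.58526387,  0.00898971,
        1.3438715 ,  1.91805991]), 'qd': array([-0.00100802, -0.001479  , -0.00052652, -0.00135857,  0.00049219,
        0.00069449,  0.00544128]), 'joint_torque': array([ 1.72073627e-02, -4.30061603e+01, -4.61499137e-02, -3.10560608e+01,
        7.26061268e-02,  6.17530011e-02, -8.76648846e-03]), 'position': array([ 0.53100358, -0.27649091,  0.21732348]), 'tool_rot': array([-2.31000400e+00, -2.12915747e+00,  3.15871144e-05]), 'ft_force': array([-0.11733656,  0.24575414, -0.25364617]), 'torque': array([ 0.04860746, -0.02581063,  0.01183119]), 'grip_width': 1.0005996177681347}
{'camera_matrix': array([[314.97630068,   0.        , 319.26178933],
       [  0.        , 314.97630068, 197.4066304 ],
       [  0.        ,   0.        ,   1.        ]]), 'xyz': array([ 0.45657713, -0.27111115,  0.38511236]), 'orientation': array([2.14839918, 1.98094115, 0.27823939])}
```

View pics/w1.png

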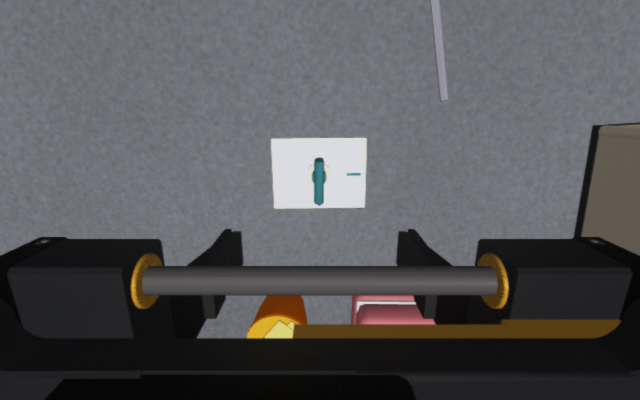

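Run:
```python
from h import *
crop("pics/s1.png","pics/c5.png",360,120,190,140,4)
crop("pics/w1.png","pics/c6.png",240,200,160,120,5)
```

```text
(no output)
```

View pics/c5.png

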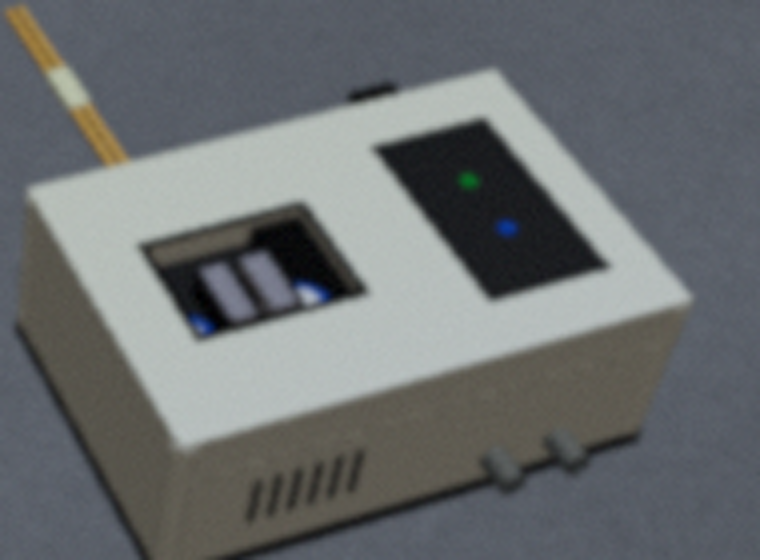

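View pics/c6.png

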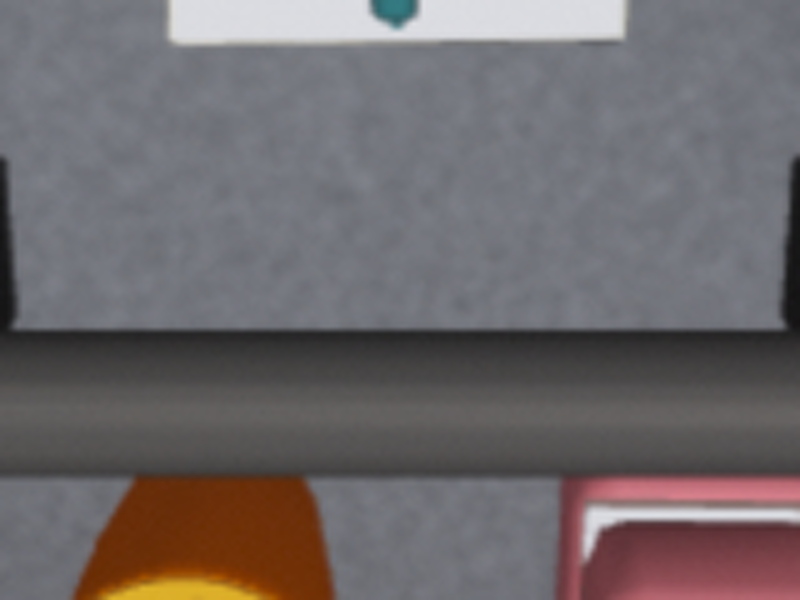

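Run:
```python
from h import *
crop("pics/w1.png","pics/c7.png",260,130,120,88,6)
```

```text
(no output)
```

View pics/c7.png

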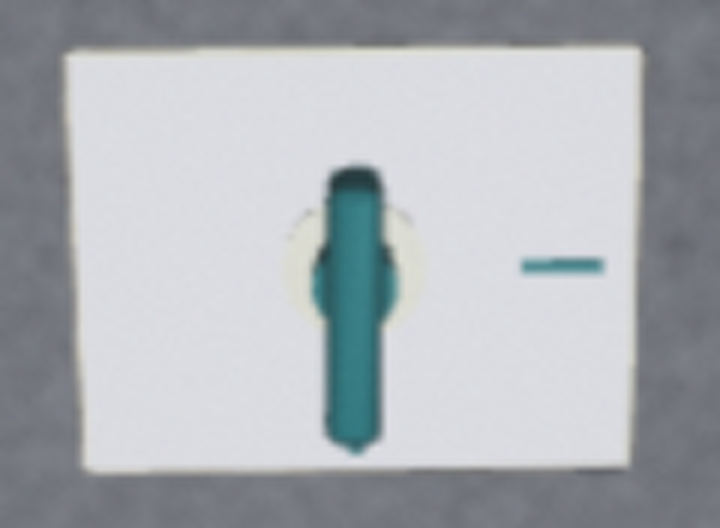

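Run:
```python
from h import *
S=ctrl.camera_info("scene");W=ctrl.camera_info("wrist")
f=lambda x0,y0,s,L:[(x0+(a+.5)/s-.5,y0+(b+.5)/s-.5) for a,b in L]
def show(n,info,px,z):
    P=np.array([atz(info,u,v,z)[:2] for u,v in px]);print(n,P.round(4).tolist(),"c",P.mean(0).round(4));
    for i in range(len(P)):
        d=P[(i+1)%len(P)]-P[i];print("   len %.4f ang %.3f"%(np.hypot(*d),np.arctan2(d[1],d[0])))
show("cover wrist",W,f(260,130,6,[(67,53),(641,46),(630,467),(84,471)]),.025)
show("bar wrist",W,f(260,130,6,[(330,190),(381,190),(381,437),(327,437)]),.071)
show("bay scene",S,f(360,120,4,[(305,205),(368,292),(198,338),(140,244)]),.12)
show("deck scene",S,f(360,120,4,[(497,68),(692,298),(180,448),(28,187)]),.12)
```

```text
cover wrist [[0.4863, -0.3288], [0.4937, -0.2211], [0.5767, -0.2266], [0.5687, -0.3356]] c [ 0.5314 -0.278 ]
   len 0.1080 ang 1.502
   len 0.0831 ang -0.066
   len 0.1093 ang -1.644
   len 0.0827 ang 3.059
bar wrist [[0.5086, -0.2803], [0.5093, -0.2718], [0.5524, -0.2752], [0.5516, -0.2845]] c [ 0.5305 -0.278 ]
   len 0.0085 ang 1.490
   len 0.0432 ang -0.078
   len 0.0094 ang -1.651
   len 0.0432 ang 3.045
bay scene [[0.5718, 0.1906], [0.6429, 0.1895], [0.6405, 0.0896], [0.5667, 0.0915]] c [0.6055 0.1403]
   len 0.0711 ang -0.015
   len 0.0999 ang -1.595
   len 0.0738 ang 3.115
   len 0.0992 ang 1.520
deck scene [[0.5089, 0.3536], [0.708, 0.3477], [0.704, 0.0475], [0.5034, 0.0525]] c [0.6061 0.2003]
   len 0.1991 ang -0.029
   len 0.3003 ang -1.584
   len 0.2007 ang 3.117
   len 0.3012 ang 1.552
```

```bash
python3 -m crank '{"dp":[[-0.15,0,2],[0,0,2.5],[0,0,2.5],[0,0,2.5],[0,0,2.5],[0,0,2],[0,0,1.1],[0,0,0.3]],"delta_rot":[[0,0,0],[0,0,0],[0,0,0],[0,0,0],[0,0,0],[0,0,0],[0,0,0],[0,0,0]]}'
python3 - <<'E'
from h import *
s=ctrl.get_state();print(s['position'],s['ft_force'])
cv2.imwrite("pics/d1.png",ctrl.get_image("side"))
crop("pics/d1.png","pics/d1c.png",290,110,120,90,6)
E
```

```text
time: 3.45
position: [0.5302, -0.2776, 0.0621]
tool_rot: [-2.308, -2.128, 0.001]
ft_force: [-0.8, 0.6, 0.7]
grip_width: 1.002
[ 0.5301651  -0.27762629  0.06210026] [-0.76350379  0.56099437  0.69912214]
```

View pics/d1c.png

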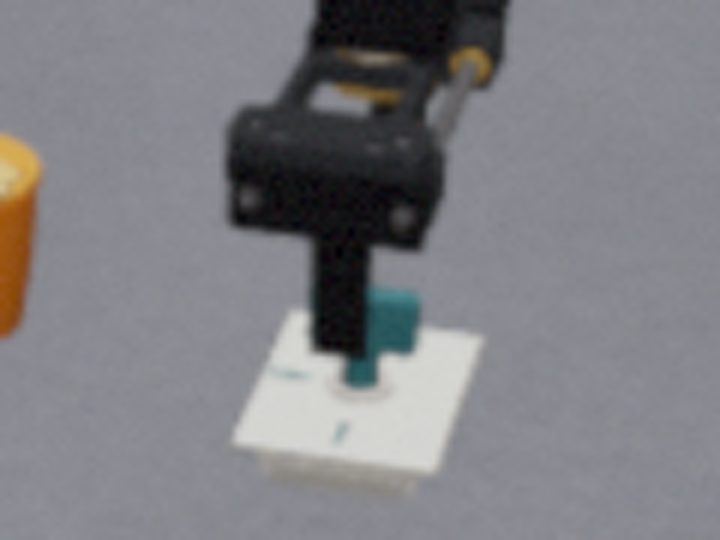

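The fingers straddle the bar: the near finger is at crop (340,300), in line with the neck. I'll close them.

```bash
python3 -m crank '{"dp":[[0,0,0],[0,0,0],[0,0,0],[0,0,0],[0,0,0],[0,0,0],[0,0,0],[0,0,0]],"delta_rot":[[0,0,0],[0,0,0],[0,0,0],[0,0,0],[0,0,0],[0,0,0],[0,0,0],[0,0,0]]}' 0 40 && python3 -m crank '{"dp":[[0,0,-0.2],[0,0,-0.4],[0,0,-0.8],[0,0,-1.5],[0,0,-2],[0,0,-2],[0,0,-2],[0,0,-2]],"delta_rot":[[0,0,0],[0,0,0],[0,0,0],[0,0,0],[0,0,0],[0,0,0],[0,0,0],[0,0,0]]}'
python3 - <<'E'
from h import *
s=ctrl.get_state();print(s['position'],s['ft_force'],s['grip_width']*87)
cv2.imwrite("pics/d2.png",ctrl.get_image("side"))
print(ctrl.camera_info("wrist"))
cv2.imwrite("pics/w2.png",ctrl.get_image("wrist"))
E
```

```text
time: 4.3
position: [0.5309, -0.278, 0.0634]
tool_rot: [2.309, 2.13, 0.0]
ft_force: [0.3, 0.2, -0.3]
grip_width: 0.356
time: 5.1
position: [0.5312, -0.2782, 0.1749]
tool_rot: [2.308, 2.129, 0.001]
ft_force: [-0.1, -0.3, -0.4]
grip_width: 0.004
[ 0.53121261 -0.27819633  0.17485813] [-0.06623103 -0.32749501 -0.42285522] 0.38410380705127517
{'camera_matrix': array([[314.97630068,   0.        , 319.26178933],
       [  0.        , 314.97630068, 197.4066304 ],
       [  0.        ,   0.        ,   1.        ]]), 'xyz': array([ 0.45748584, -0.27318615,  0.34600762]), 'orientation': array([2.14183375, 1.97695167, 0.28189562])}
```

View pics/d2.png

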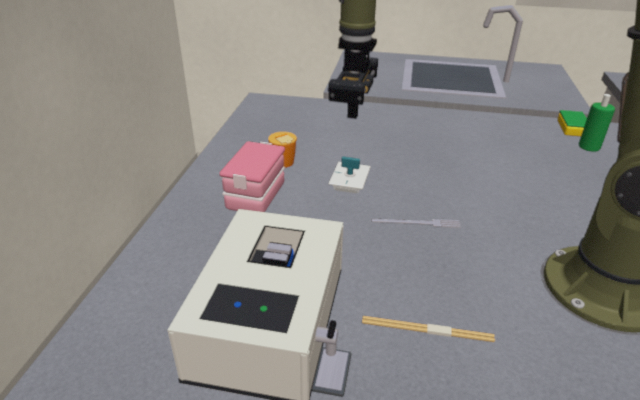

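View pics/w2.png

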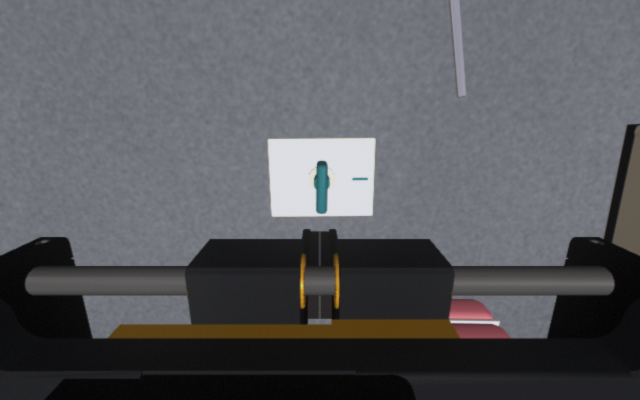

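I lifted before the fingers had shut: the opening was still 31 mm when the lift began. The cover is still standing in place, at (322,178) in the wrist view. I'll open part way, go down again and wait longer.

```bash
python3 -m crank '{"dp":[[0,0,0],[0,0,0],[0,0,0],[0,0,0],[0,0,0],[0,0,0],[0,0,1],[0,0,1]],"delta_rot":[[0,0,0],[0,0,0],[0,0,0],[0,0,0],[0,0,0],[0,0,0],[0,0,0],[0,0,0]]}' 4.5 && python3 -c "
from bench import ctrl;s=ctrl.get_state();print(s['grip_width']*87,s['position'])"
```

```text
time: 6.0
position: [0.531, -0.278, 0.1517]
tool_rot: [2.309, 2.13, 0.0]
ft_force: [0.6, -0.4, 0.2]
grip_width: 0.506
44.013136814633135 [ 0.53095604 -0.27803016  0.15167829]
```

```bash
python3 -m crank '{"dp":[[0,0,1.5],[0,0,2],[0,0,2],[0,0,1.8],[0,0,1.2],[0,0,0.4],[0,0,0],[0,0,0]],"delta_rot":[[0,0,0],[0,0,0],[0,0,0],[0,0,0],[0,0,0],[0,0,0],[0,0,0],[0,0,0]]}' && python3 -m crank '{"dp":[[0,0,0],[0,0,0],[0,0,0],[0,0,0],[0,0,0],[0,0,0],[0,0,0],[0,0,0]],"delta_rot":[[0,0,0],[0,0,0],[0,0,0],[0,0,0],[0,0,0],[0,0,0],[0,0,0],[0,0,0]]}' 0 40 && python3 -c "
from bench import ctrl;s=ctrl.get_state();print(s['grip_width']*87,s['position'],s['ft_force'],s['torque'])"
```

```text
time: 6.8
position: [0.5315, -0.2783, 0.0641]
tool_rot: [2.308, 2.129, 0.001]
ft_force: [0.4, 0.1, 1.1]
grip_width: 0.515
time: 7.6
position: [0.5309, -0.2777, 0.0633]
tool_rot: [-2.309, -2.13, -0.0]
ft_force: [0.5, 1.4, 1.1]
grip_width: 0.096
8.322852288551744 [ 0.53087067 -0.27765608  0.0633479 ] [0.54511979 1.40495512 1.10758118] [0.41553168 0.07141278 0.00839445]
```

```bash
python3 -m crank '{"dp":[[0,0,0],[0,0,0],[0,0,-0.3],[0,0,-0.5],[0,0,-1],[0,0,-1.2],[0,0,-1],[0,0,-1]],"delta_rot":[[0,0,0],[0,0,0],[0,0,0],[0,0,0],[0,0,0],[0,0,0],[0,0,0],[0,0,0]]}'
python3 - <<'E'
from h import *
s=ctrl.get_state();print(s['position'],s['ft_force'],s['torque'],s['grip_width']*87)
cv2.imwrite("pics/d3.png",ctrl.get_image("side"))
crop("pics/d3.png","pics/d3c.png",270,70,160,120,5)
E
```

```text
time: 8.4
position: [0.5313, -0.2783, 0.1149]
tool_rot: [2.308, 2.129, 0.001]
ft_force: [-0.2, 0.7, -3.5]
grip_width: 0.099
[ 0.5312678  -0.27827154  0.11489127] [-0.17954554  0.72937907 -3.50509709] [ 0.1011051  -0.06395219 -0.0083873 ] 8.644424366291329
```

View pics/d3c.png

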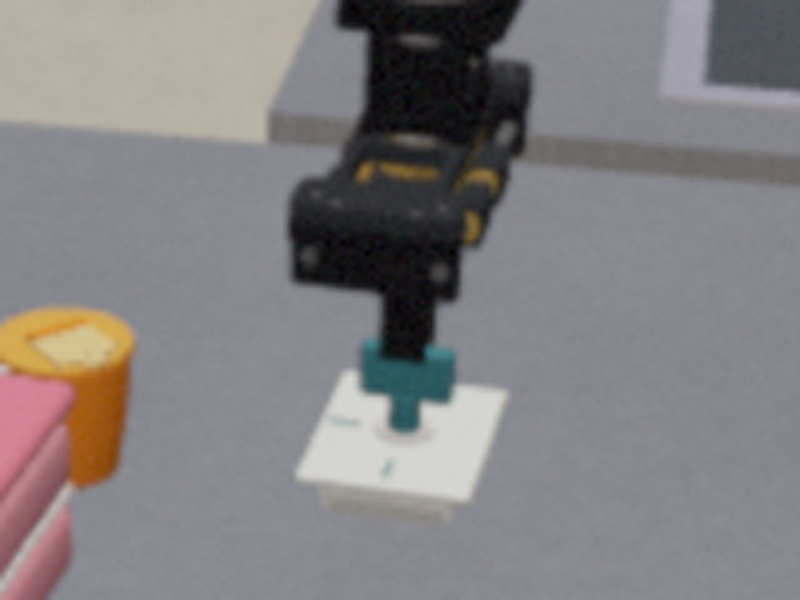

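The cover is held and the force reads -3.5 N. But the bar slid down in the fingers: the finger end at crop (408,360) covers only the bar's top, so the grip had not settled when I lifted. I'll set it down and regrip.

```bash
python3 -m crank '{"dp":[[0,0,0.4],[0,0,0.5],[0,0,0.5],[0,0,0.5],[0,0,0.4],[0,0,0.3],[0,0,0],[0,0,0]],"delta_rot":[[0,0,0],[0,0,0],[0,0,0],[0,0,0],[0,0,0],[0,0,0],[0,0,0],[0,0,0]]}'
python3 - <<'E'
from h import *
s=ctrl.get_state();print(s['position'],s['ft_force'],s['torque'],s['grip_width']*87)
cv2.imwrite("pics/d4.png",ctrl.get_image("side"))
crop("pics/d4.png","pics/d4c.png",270,70,160,120,5)
E
```

```text
time: 9.25
position: [0.531, -0.2781, 0.0874]
tool_rot: [2.309, 2.13, 0.0]
ft_force: [0.3, -0.3, -2.7]
grip_width: 0.097
[ 0.53097673 -0.27808686  0.08740515] [ 0.28173263 -0.31231259 -2.72690122] [ 0.07937626 -0.06516912  0.00367501] 8.40371830215288
```

View pics/d4c.png

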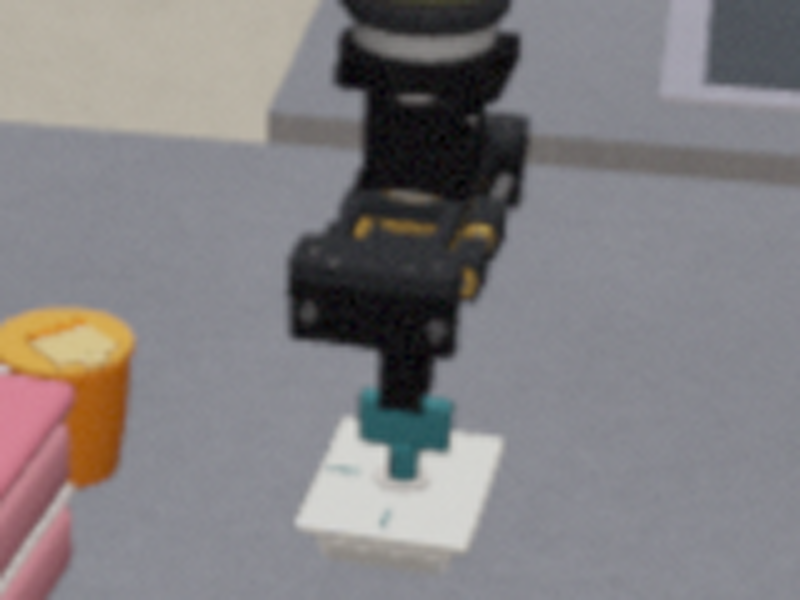

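Run:
```python
from h import *
D=ctrl.camera_info("side")
g=lambda P:((proj(D,P)-[270,70]+.5)*5-.5).round(0).tolist()
for dy in (0.005,.015):print("tip",g([.531,-.278+dy,.0684]))
for z0 in (0,.01,.02,.025,.03):
    r=R.from_euler('z',-.077)
    L=np.array([[-.042,.055,.025],[.042,.055,.025],[.023,.005,.071],[-.023,.005,.071],[0.023,.005,.043]])
    print(z0,g(r.apply(L)+[.531,-.278,z0]))
```

```text
tip [[402.0, 452.0]]
tip [[399.0, 462.0]]
0 [[462.0, 593.0], [291.0, 567.0], [356.0, 441.0], [448.0, 453.0], [354.0, 490.0]]
0.01 [[463.0, 575.0], [292.0, 550.0], [356.0, 423.0], [449.0, 435.0], [354.0, 473.0]]
0.02 [[464.0, 557.0], [292.0, 532.0], [357.0, 404.0], [450.0, 417.0], [355.0, 455.0]]
0.025 [[465.0, 548.0], [292.0, 523.0], [357.0, 395.0], [451.0, 408.0], [355.0, 446.0]]
0.03 [[465.0, 539.0], [292.0, 514.0], [358.0, 386.0], [451.0, 399.0], [356.0, 437.0]]
```

Run:
```python
from h import *
D=ctrl.camera_info("side")
for dy in (.0435,.0585):
  for dz in (0,-.019): print(dy,dz,proj(D,[.530,-.2776+dy,.0621+dz]))
cv2.imwrite("pics/w4.png",ctrl.get_image("wrist"))
cv2.imwrite("pics/s4.png",ctrl.get_image("scene"))
crop("pics/w4.png","pics/w4c.png",220,150,200,150,4)
crop("pics/s4.png","pics/s4c.png",180,150,120,90,6)
```

```text
0.0435 0 [[348.19297429 170.22866674]]
0.0435 -0.019 [[347.86011862 177.04391619]]
0.0585 0 [[347.33874899 173.42760286]]
0.0585 -0.019 [[347.0100781 180.2852656]]
```

View pics/w4c.png

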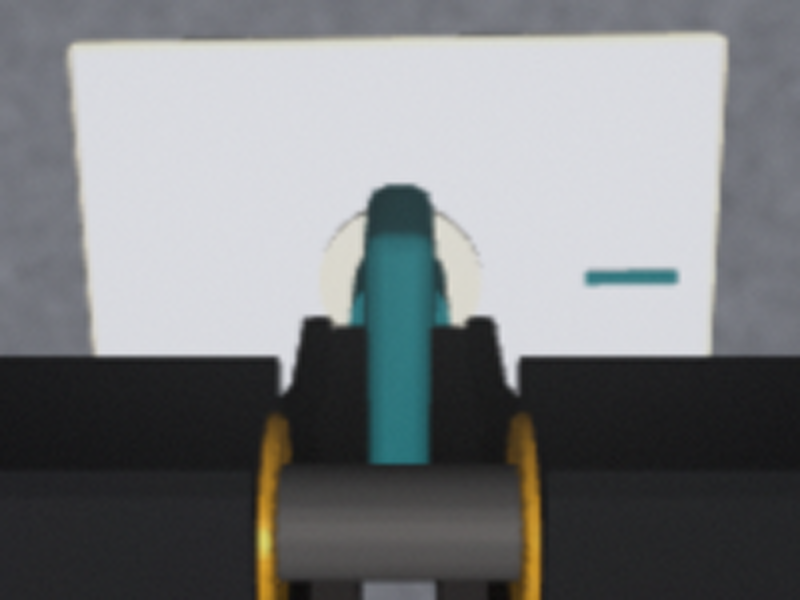

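View pics/s4c.png

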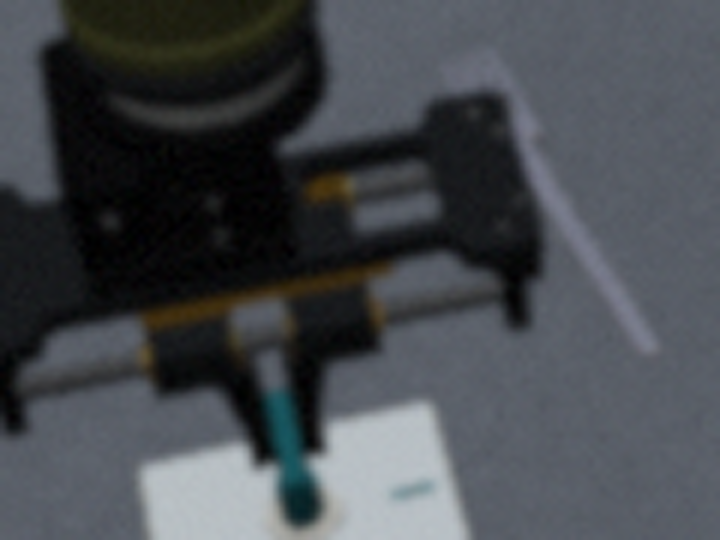

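Run:
```python
from h import *
print(ctrl.nose_length)
W=ctrl.camera_info("wrist");s=ctrl.get_state();p=s['position'];r=R.from_rotvec(s['tool_rot'])
g=lambda P:((proj(W,P)-[220,150]+.5)*4-.5).round(0).tolist()
for z in (.019,.009,0,-.005): print(z,g(r.apply([[-.005,-.0095,z],[-.015,-.0095,z],[.005,-.0095,z],[.015,-.0095,z]])+p), g(r.apply([[-.015,.0095,z],[.015,.0095,z]])+p))
L=np.array([[-.023,-.005,.071],[-.023,.005,.071],[-.042,-.055,.025],[-.042,.055,.025]])
for z0 in (.015,.025): print(z0,g(R.from_euler('z',-.077).apply(L)+[.531,-.278,z0]))
```

```text
0.019
0.019 [[372.0, 261.0], [308.0, 261.0], [436.0, 261.0], [500.0, 261.0]] [[311.0, 373.0], [497.0, 373.0]]
0.009 [[371.0, 283.0], [304.0, 283.0], [438.0, 283.0], [505.0, 283.0]] [[306.0, 400.0], [502.0, 400.0]]
0 [[369.0, 305.0], [299.0, 305.0], [439.0, 305.0], [510.0, 305.0]] [[302.0, 427.0], [507.0, 427.0]]
-0.005 [[368.0, 318.0], [296.0, 318.0], [441.0, 318.0], [513.0, 318.0]] [[299.0, 443.0], [509.0, 443.0]]
0.015 [[369.0, 210.0], [440.0, 210.0], [83.0, 27.0], [724.0, 25.0]]
0.025 [[367.0, 232.0], [443.0, 231.0], [68.0, 36.0], [739.0, 34.0]]
```

Neither picture shows any slip: the cover sits 63 mm below the TCP, as it did at the grasp. My earlier reading came from the drawn fingertips, which end higher than the stated nose length. I'll refine the bay from the first wrist picture, then lift.

```bash
python3 - <<'E'
from h import *
crop("pics/wrist0.png","pics/c8.png",120,0,290,150,2.7)
E
python3 -m crank '{"dp":[[0,0,-0.5],[0,0,-1],[0,0,-2],[0,0,-2.5],[0,0,-2.5],[0,0,-2.5],[0,0,-2],[0,0,-1]],"delta_rot":[[0,0,0],[0,0,0],[0,0,0],[0,0,0],[0,0,0],[0,0,0],[0,0,0],[0,0,0]]}'
```

```text
time: 10.2
position: [0.532, -0.2785, 0.2309]
tool_rot: [2.306, 2.127, 0.003]
ft_force: [0.6, 0.4, -2.6]
grip_width: 0.101
```

View pics/c8.png

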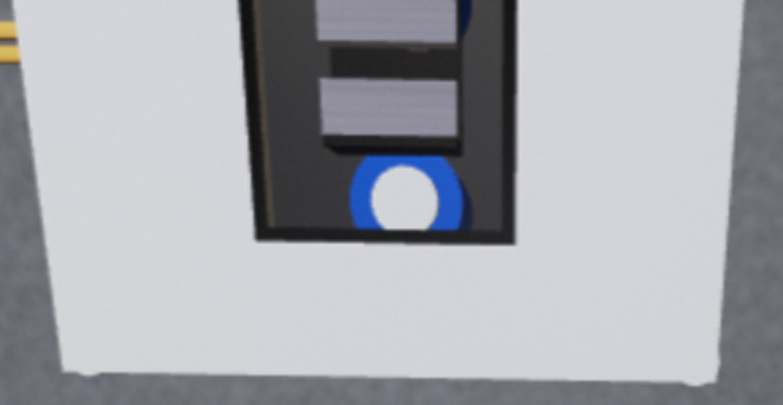

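Run:
```python
from h import *
I={'camera_matrix':ctrl.camera_info("wrist")["camera_matrix"],'xyz':np.array([0.6506757,0.0747706,0.38414503]),'orientation':np.array([2.86128118,6.87e-4,-1.54e-3])}
f=lambda L:[(120+(a+.5)/2.7-.5,(b+.5)/2.7-.5) for a,b in L]
P=np.array([atz(I,u,v,.12)[:2] for u,v in f([(63,372),(718,382),(257,240),(516,244),(240,0),(518,0)])]);print(P.round(4))
print("deck edge",np.diff(P[:2],axis=0),"ang",np.arctan2(*(P[1]-P[0])[::-1]),"bay edge",np.arctan2(*(P[3]-P[2])[::-1]), np.arctan2(*(P[4]-P[2])[::-1])-np.pi/2,np.arctan2(*(P[5]-P[3])[::-1])-np.pi/2)
yaw=-.02;r=R.from_euler('z',yaw).as_matrix()[:2,:2]
print("bay from deck front", P[:2].mean(0)+r@[0,.09],"from bay front",P[2:4].mean(0)+r@[0,.0497])
```

```text
[[0.5045 0.0503]
 [0.7054 0.0473]
 [0.5675 0.0886]
 [0.6436 0.0875]
 [0.5685 0.1508]
 [0.6446 0.1508]]
deck edge [[ 0.20096447 -0.00294656]] ang -0.014661034450526116 bay edge -0.014367528905628715 -0.016533232267728293 -0.01576236295048772
bay from deck front [0.60676391 0.13878087] from bay front [0.60656147 0.1377383 ]
```

```bash
python3 -m crank '{"dp":[[1.5,0.2,0],[3,0.4,0],[3.5,0.3,0],[3.5,0.3,0],[3.5,0.3,0],[3.5,0.3,0],[3.5,0.3,0],[3.5,0.3,0]],"delta_rot":[[0,0,0],[0,0,0],[0,0,0],[0,0,0],[0,0,0],[0,0,0],[0,0,0],[0,0,0]]}' && python3 -m crank '{"dp":[[3.5,0.3,0],[3.5,0.3,0],[3.5,0.3,0],[3,0.4,0],[2,0.4,0],[1.1,0.04,0],[0,0,0],[0,0,0]],"delta_rot":[[0,0,0],[0,0,0],[0,0,0],[0,0,0],[0,0,0],[0,0,-0.03],[0,0,-0.034],[0,0,0]]}'
python3 - <<'E'
from h import *
s=ctrl.get_state();print(s['position'],s['tool_rot'],s['ft_force'],s['torque'])
print(2*np.arctan2(s['tool_rot'][1],s['tool_rot'][0]))
print(ctrl.camera_info("wrist"))
cv2.imwrite("pics/w5.png",ctrl.get_image("wrist"))
cv2.imwrite("pics/d5.png",ctrl.get_image("side"))
cv2.imwrite("pics/s5.png",ctrl.get_image("scene"))
E
```

```text
time: 11.0
position: [0.5744, -0.0228, 0.226]
tool_rot: [-2.307, -2.13, 0.002]
ft_force: [-0.2, -0.1, -3.3]
grip_width: 0.097
time: 11.8
position: [0.6053, 0.1385, 0.2263]
tool_rot: [-2.237, -2.204, 0.003]
ft_force: [0.5, -0.4, -3.4]
grip_width: 0.099
[0.60525524 0.1384944  0.22630777] [-2.23748625 -2.20411091  0.003009  ] [ 0.53153768 -0.40566811 -3.42025919] [ 0.12832433 -0.0185163  -0.02304874]
-4.727417229568805
{'camera_matrix': array([[314.97630068,   0.        , 319.26178933],
       [  0.        , 314.97630068, 197.4066304 ],
       [  0.        ,   0.        ,   1.        ]]), 'xyz': array([0.53090266, 0.13899468, 0.39423786]), 'orientation': array([2.08591277, 2.055903  , 0.28589955])}
```

View pics/w5.png

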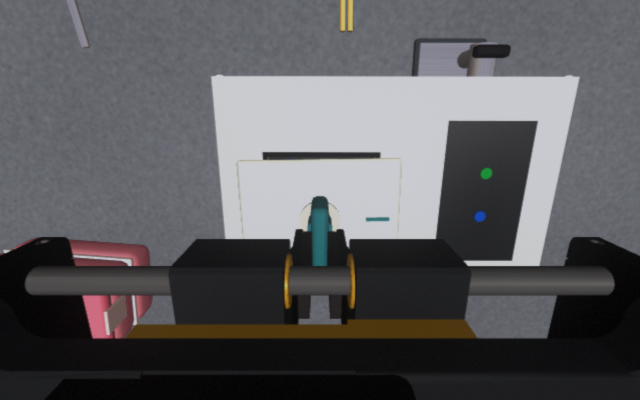

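View pics/d5.png

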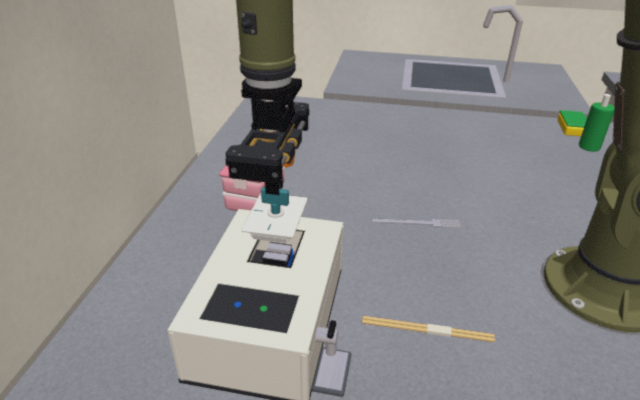

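View pics/s5.png

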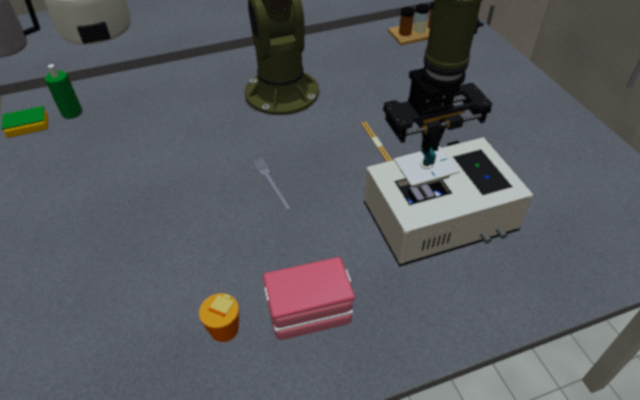

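Run:
```python
from h import *
crop("pics/w5.png","pics/c9.png",205,65,200,150,4)
crop("pics/d5.png","pics/c10.png",225,160,120,90,6)
```

```text
(no output)
```

View pics/c9.png

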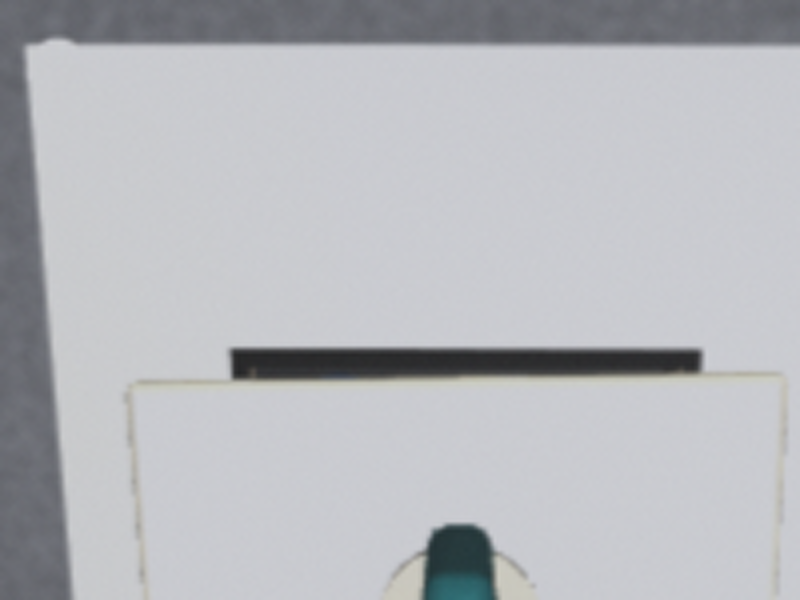

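View pics/c10.png

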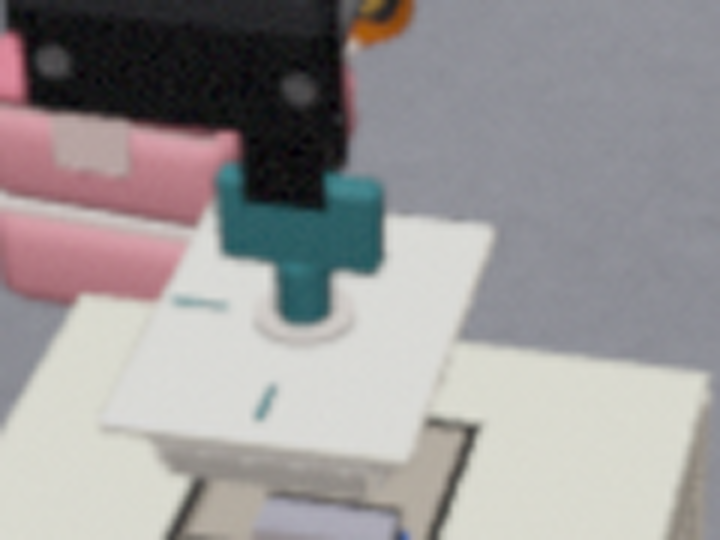

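```bash
cat > m.py <<'E'
from h import *
E
python3 - <<'E'
from h import *
W=ctrl.camera_info("wrist");D=ctrl.camera_info("side");s=ctrl.get_state();print(s['position'])
f=lambda x0,y0,q,L:[(x0+(a+.5)/q-.5,y0+(b+.5)/q-.5) for a,b in L]
def q(n,I,px,z):
    P=np.array([atz(I,u,v,z)[:2] for u,v in px]);d=P[1]-P[0];print(n,P.round(4).tolist(),"mid",P.mean(0).round(4),"len %.4f ang %.4f"%(np.hypot(*d),np.arctan2(d[1],d[0])))
q("bay far",W,f(205,65,4,[(231,349),(702,349)]),.12)
q("deck far",W,[(213.5,75.5),(574,76.5)],.12)
zf=s['position'][2]-.0634+.025
q("flange far",W,f(205,65,4,[(130,383),(784,375)]),zf)
c=f(225,160,6,[(210,210),(493,230),(413,465),(103,428)])
P=np.array([atz(D,u,v,zf)[:2] for u,v in c]);print(P.round(4),P.mean(0))
for i in range(4):
  d=P[(i+1)%4]-P[i];print(np.hypot(*d),np.arctan2(d[1],d[0]))
E
```

```text
[0.60585655 0.13732867 0.22694102]
bay far [[0.5679, 0.0874], [0.5697, 0.19]] mid [0.5688 0.1387] len 0.1026 ang 1.5530
deck far [[0.5049, 0.0517], [0.511, 0.3461]] mid [0.508  0.1989] len 0.2945 ang 1.5501
flange far [[0.5641, 0.083], [0.5647, 0.1907]] mid [0.5644 0.1369] len 0.1077 ang 1.5654
[[0.6463 0.0904]
 [0.5642 0.0845]
 [0.5624 0.1942]
 [0.6449 0.1946]] [0.60445981 0.14093719]
0.08236761521659416 -3.0704148389168715
0.10967728042803711 1.5865575689175506
0.08243206364853438 0.005334901752856357
0.1042558028929513 -1.5568231002687738
```

```bash
python3 -m crank '{"dp":[[0,0,0.3],[0,0,0.6],[0,0,0.7],[0,0,0.7],[0,0,0.5],[0,0,0.3],[0,0,0],[0,0,0]],"delta_rot":[[0,0,0.008],[0,0,0],[0,0,0],[0,0,0],[0,0,0],[0,0,0],[0,0,0],[0,0,0]]}'
python3 - <<'E'
from h import *
s=ctrl.get_state();print(s['position'],s['tool_rot'],s['ft_force'],s['torque'])
cv2.imwrite("pics/w6.png",ctrl.get_image("wrist"))
cv2.imwrite("pics/d6.png",ctrl.get_image("side"))
cv2.imwrite("pics/s6.png",ctrl.get_image("scene"))
crop("pics/w6.png","pics/w6c.png",205,65,200,150,4)
crop("pics/d6.png","pics/d6c.png",225,180,120,90,6)
crop("pics/s6.png","pics/s6c.png",370,120,120,90,6)
E
```

```text
time: 12.75
position: [0.6063, 0.1383, 0.1965]
tool_rot: [2.249, 2.194, 0.0]
ft_force: [0.3, -0.5, -2.7]
grip_width: 0.1
[0.60628831 0.13831608 0.19650789] [2.24860695e+00 2.19363647e+00 4.38599681e-04] [ 0.28776353 -0.50754973 -2.70143272] [ 0.14181734 -0.06510305  0.04131977]
```

View pics/w6c.png

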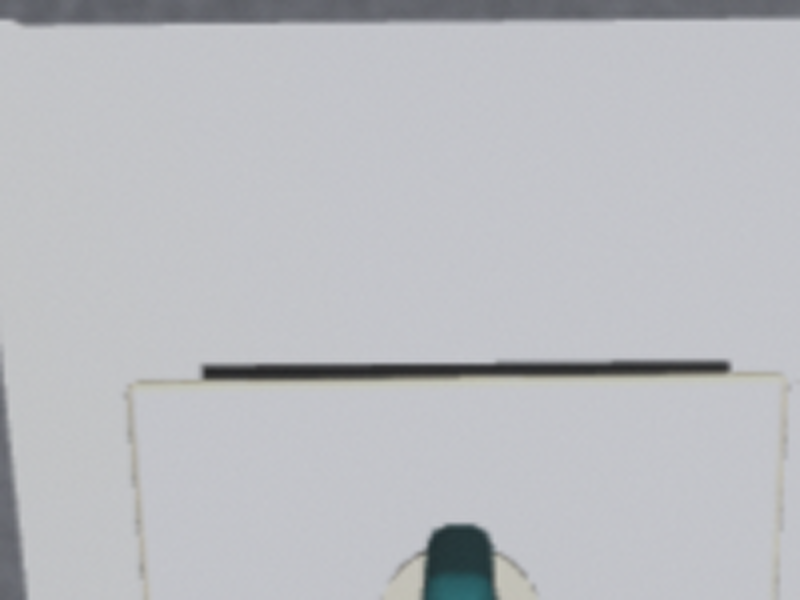

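View pics/d6c.png

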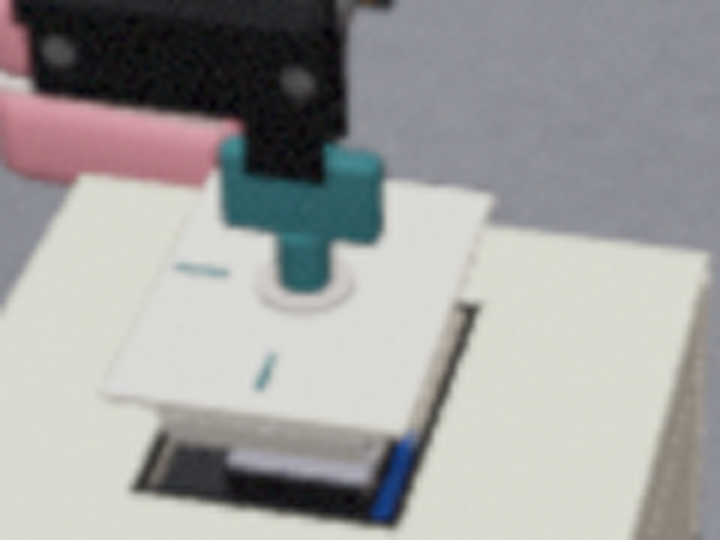

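View pics/s6c.png

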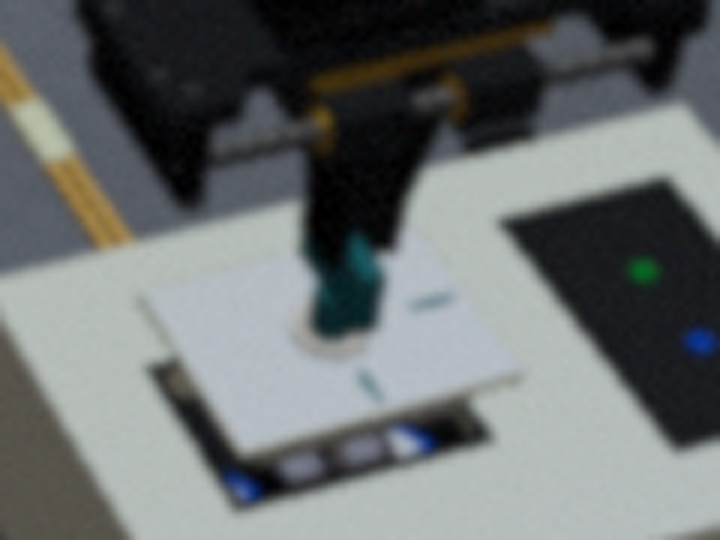

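```bash
cat > m.py <<'E'
from h import *
f=lambda x0,y0,q,L:[(x0+(a+.5)/q-.5,y0+(b+.5)/q-.5) for a,b in L]
def q(n,I,px,z):
    P=np.array([atz(I,u,v,z)[:2] for u,v in px]);print(n,P.round(4).tolist(),"mid",P.mean(0).round(4))
    for i in range(len(P)-1):
        d=P[i+1]-P[i]; print("    len %.4f ang %.4f"%(np.hypot(*d),np.arctan2(d[1],d[0])))
E
python3 - <<'E'
from m import *
W=ctrl.camera_info("wrist");D=ctrl.camera_info("side");S=ctrl.camera_info("scene");zf=.158
q("W bay far",W,f(205,65,4,[(203,367),(729,362)]),.12)
q("W flange far",W,f(205,65,4,[(130,383),(784,375)]),zf)
q("D flange",D,f(225,180,6,[(205,175),(493,197),(408,437),(103,397)]),zf)
q("D bay",D,f(225,180,6,[(480,305),(395,523),(133,490)]),.12)
q("S flange",S,f(370,120,6,[(412,232),(522,380),(245,455),(140,295)]),zf)
q("S bay",S,f(370,120,6,[(492,437),(237,508),(150,368)]),.12)
E
```

```text
W bay far [[0.5676, 0.0886], [0.5691, 0.1909]] mid [0.5684 0.1398]
    len 0.1023 ang 1.5560
W flange far [[0.5644, 0.0843], [0.5657, 0.1921]] mid [0.565  0.1382]
    len 0.1078 ang 1.5587
D flange [[0.6497, 0.0903], [0.5643, 0.0847], [0.5643, 0.1947], [0.6475, 0.1942]] mid [0.6064 0.141 ]
    len 0.0856 ang -3.0763
    len 0.1100 ang 1.5708
    len 0.0832 ang -0.0059
D bay [[0.5678, 0.0878], [0.5705, 0.1868], [0.6442, 0.1873]] mid [0.5942 0.1539]
    len 0.0990 ang 1.5431
    len 0.0737 ang 0.0074
S flange [[0.5714, 0.1902], [0.6515, 0.1888], [0.6494, 0.0833], [0.566, 0.084]] mid [0.6096 0.1365]
    len 0.0801 ang -0.0175
    len 0.1055 ang -1.5907
    len 0.0834 ang 3.1329
S bay [[0.6423, 0.1897], [0.6407, 0.0894], [0.5675, 0.0911]] mid [0.6169 0.1234]
    len 0.1003 ang -1.5865
    len 0.0733 ang 3.1185
```

Read together, the three cameras put the cover about 2.5 mm lower in the grip than assumed, at (0.607, 0.138). The bay is at (0.606, 0.139). I'll correct by about 1 mm and start lowering it, watching the force.

```bash
python3 -m crank '{"dp":[[0.08,-0.1,0],[0,0,0.1],[0,0,0.2],[0,0,0.3],[0,0,0.3],[0,0,0.3],[0,0,0.2],[0,0,0.1]],"delta_rot":[[0,0,0],[0,0,0],[0,0,0],[0,0,0],[0,0,0],[0,0,0],[0,0,0],[0,0,0]]}'
python3 - <<'E'
from h import *
for i in range(1):
    s=ctrl.get_state();print(s['position'],s['ft_force'],s['torque'])
cv2.imwrite("pics/d7.png",ctrl.get_image("side"))
cv2.imwrite("pics/s7.png",ctrl.get_image("scene"))
a=cv2.imread("pics/d7.png")[180:270,225:345];b=cv2.imread("pics/s7.png")[120:210,370:490]
cv2.imwrite("pics/x7.png",cv2.resize(np.hstack([a,b]),None,fx=3.3,fy=3.3,interpolation=cv2.INTER_CUBIC))
E
```

```text
time: 13.7
position: [0.605, 0.139, 0.181]
tool_rot: [-2.249, -2.194, 0.001]
ft_force: [-0.1, -0.6, -2.9]
grip_width: 0.098
[0.60502165 0.13903717 0.18099231] [-0.12933003 -0.60511092 -2.94687787] [0.05956986 0.05767473 0.01945828]
```

View pics/x7.png

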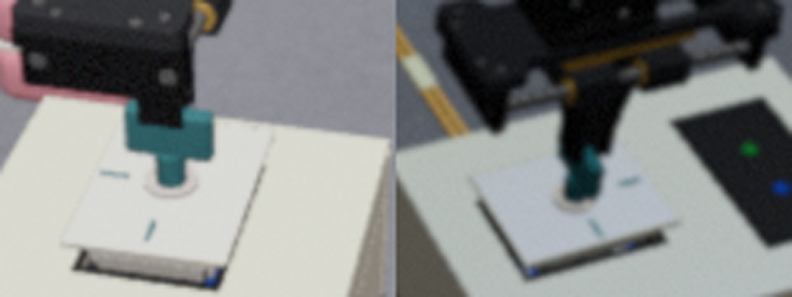

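The skirt is entering the bay and both views show it square. The force still reads free hang at -2.9 N, with nothing sideways. I'll continue.

```bash
python3 -m crank '{"dp":[[0,0,0.1],[0,0,0.2],[0,0,0.2],[0,0,0.2],[0,0,0.1],[0,0,0.1],[0,0,0],[0,0,0]],"delta_rot":[[0,0,0],[0,0,0],[0,0,0],[0,0,0],[0,0,0],[0,0,0],[0,0,0],[0,0,0]]}'
python3 - <<'E'
from h import *
s=ctrl.get_state();print(s['position'],s['ft_force'],s['torque'])
E
```

```text
time: 14.6
position: [0.6052, 0.1391, 0.1724]
tool_rot: [2.249, 2.194, 0.0]
ft_force: [1.3, -0.5, -3.2]
grip_width: 0.097
[0.60518358 0.13906816 0.17239708] [ 1.34315522 -0.45447423 -3.18673997] [ 0.05509023 -0.08426958 -0.00497913]
```

```bash
python3 -m crank '{"dp":[[0,0,0.1],[0,0,0.1],[0,0,0.1],[0,0,0.1],[0,0,0.05],[0,0,0.05],[0,0,0],[0,0,0]],"delta_rot":[[0,0,0],[0,0,0],[0,0,0],[0,0,0],[0,0,0],[0,0,0],[0,0,0],[0,0,0]]}'
python3 - <<'E'
from h import *
s=ctrl.get_state();print(s['position'],s['ft_force'],s['torque'])
E
```

```text
time: 15.4
position: [0.6052, 0.1391, 0.1674]
tool_rot: [2.249, 2.194, 0.0]
ft_force: [-0.5, -0.1, -3.5]
grip_width: 0.1
[0.60518783 0.13907339 0.16739201] [-0.45120865 -0.12383886 -3.53596264] [ 0.0648817  -0.02181168  0.09843117]
```

```bash
python3 -m crank '{"dp":[[0,0,0.05],[0,0,0.05],[0,0,0.05],[0,0,0.05],[0,0,0],[0,0,0],[0,0,0],[0,0,0]],"delta_rot":[[0,0,0],[0,0,0],[0,0,0],[0,0,0],[0,0,0],[0,0,0],[0,0,0],[0,0,0]]}'
python3 - <<'E'
from h import *
s=ctrl.get_state();print(s['position'],s['ft_force'],s['torque'])
cv2.imwrite("pics/d8.png",ctrl.get_image("side"))
cv2.imwrite("pics/s8.png",ctrl.get_image("scene"))
a=cv2.imread("pics/d8.png")[180:270,225:345];b=cv2.imread("pics/s8.png")[120:210,370:490]
cv2.imwrite("pics/x8.png",cv2.resize(np.hstack([a,b]),None,fx=3.3,fy=3.3,interpolation=cv2.INTER_CUBIC))
E
```

```text
time: 16.2
position: [0.6052, 0.1391, 0.1654]
tool_rot: [2.249, 2.194, 0.0]
ft_force: [-0.6, -0.1, -2.7]
grip_width: 0.099
[0.60517073 0.13909905 0.16538236] [-0.62701104 -0.14796906 -2.73653283] [ 0.13633205 -0.06199223  0.06065802]
```

View pics/x8.png

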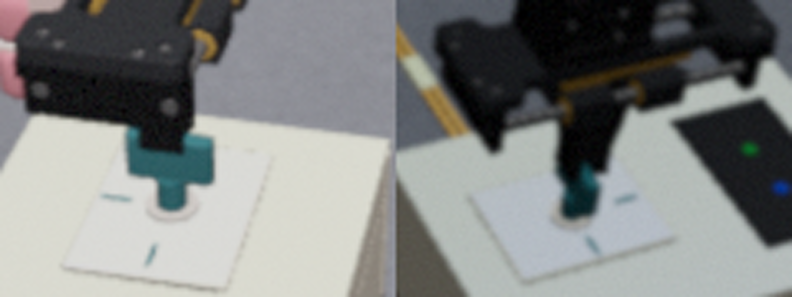

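The cover looks down or within a millimetre or two of it, but its weight still hangs on the gripper. I'll lower it in finer steps.

```bash
python3 -m crank '{"dp":[[0,0,0.05],[0,0,0],[0,0,0.05],[0,0,0],[0,0,0.05],[0,0,0],[0,0,0],[0,0,0]],"delta_rot":[[0,0,0],[0,0,0],[0,0,0],[0,0,0],[0,0,0],[0,0,0],[0,0,0],[0,0,0]]}'
python3 - <<'E'
from h import *
s=ctrl.get_state();print(s['position'],s['ft_force'],s['torque'])
E
```

```text
time: 17.1
position: [0.6052, 0.1391, 0.1639]
tool_rot: [2.249, 2.194, 0.0]
ft_force: [-0.4, 0.5, -3.3]
grip_width: 0.096
[0.60518665 0.13909381 0.16390817] [-0.42727775  0.48428429 -3.28491025] [ 0.12137011 -0.07292999 -0.01265821]
```

```bash
python3 -m crank '{"dp":[[0,0,0.05],[0,0,0],[0,0,0.05],[0,0,0],[0,0,0],[0,0,0],[0,0,0],[0,0,0]],"delta_rot":[[0,0,0],[0,0,0],[0,0,0],[0,0,0],[0,0,0],[0,0,0],[0,0,0],[0,0,0]]}'
python3 - <<'E'
from h import *
s=ctrl.get_state();print(s['position'],s['ft_force'],s['torque'])
E
```

```text
time: 17.9
position: [0.6053, 0.1392, 0.1633]
tool_rot: [2.249, 2.194, 0.001]
ft_force: [-1.1, 0.2, 2.3]
grip_width: 0.097
[0.60525823 0.13915634 0.1632675 ] [-1.12668547  0.18764158  2.29287786] [0.02163247 0.29870273 0.01700693]
```

Contact: the force jumped from -3 to +2.3 N at TCP z 0.1633. That is 63 mm above a seated cover origin (0.100), so the cover is on the deck. I'll check flushness, then start the push; the first 3.5 mm cannot reach the stop.

```bash
python3 -m crank '{"dp":[[0,0,0.05],[0,0,0.05],[0,0,0.05],[0,0,0.05],[0,0,0.05],[0,0,0],[0,0,0],[0,0,0]],"delta_rot":[[0,0,0],[0,0,0],[0,0,0],[0,0,0],[0,0,0],[0,0,0],[0,0,0],[0,0,0]]}' - 55
python3 - <<'E'
from h import *
s=ctrl.get_state();print(s['position'],s['ft_force'],s['torque'])
cv2.imwrite("pics/d9.png",ctrl.get_image("side"))
cv2.imwrite("pics/s9.png",ctrl.get_image("scene"))
a=cv2.imread("pics/d9.png")[180:270,225:345];b=cv2.imread("pics/s9.png")[120:210,370:490]
cv2.imwrite("pics/x9.png",cv2.resize(np.hstack([a,b]),None,fx=3.3,fy=3.3,interpolation=cv2.INTER_CUBIC))
E
```

```text
time: 18.7
position: [0.6053, 0.1392, 0.1609]
tool_rot: [2.248, 2.194, 0.001]
ft_force: [-3.0, -2.0, 4.8]
grip_width: 0.096
[0.60529844 0.13917016 0.16092801] [-3.00772647 -1.95827571  4.771981  ] [-0.01089035  0.57331923  0.04935422]
```

View pics/x9.png

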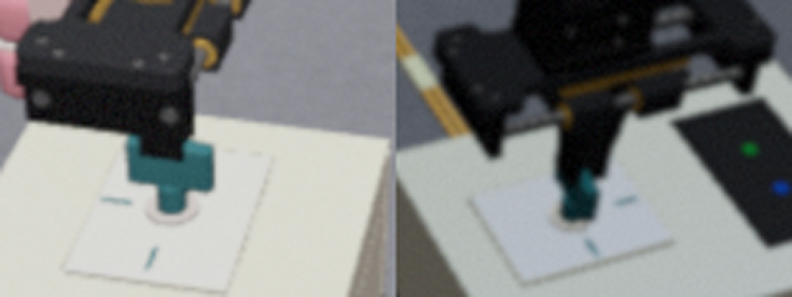

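Both views look flush, but there is now a sideways force (-3, -2 N) and a moment about y. I'll check the flange corners before pushing further.

Run:
```python
from m import *
cv2.imwrite("pics/w9.png",ctrl.get_image("wrist"))
crop("pics/d9.png","pics/d9c.png",230,215,100,60,8)
crop("pics/s9.png","pics/s9c.png",385,165,100,50,8)
crop("pics/w9.png","pics/w9c.png",205,85,200,150,4)
s=ctrl.get_state();print(s['position'],s['ft_force'],s['torque'])
```

```text
[0.60532559 0.13915342 0.16094353] [-2.68525834 -0.5963291   5.24559712] [-0.00508132  0.51671528  0.03633033]
```

View pics/d9c.png

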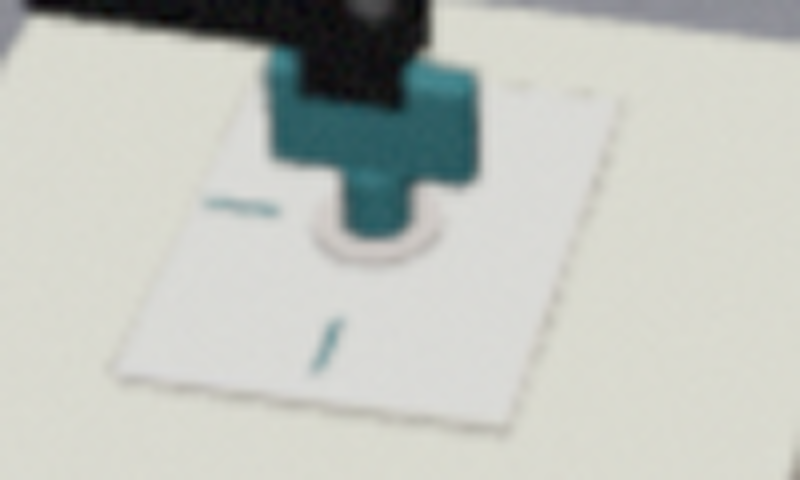

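View pics/s9c.png

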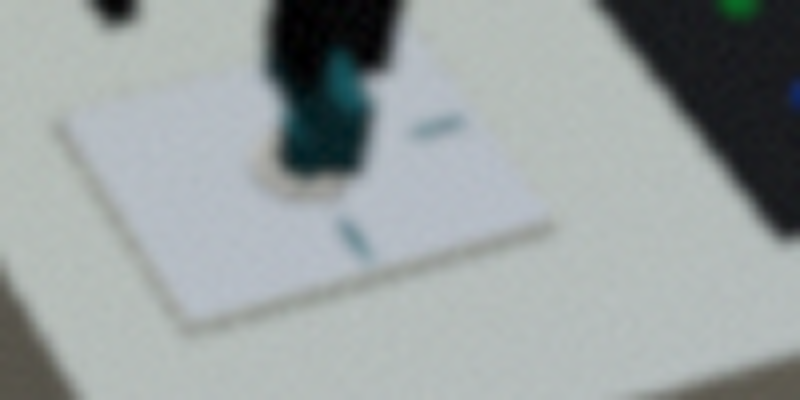

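View pics/w9c.png

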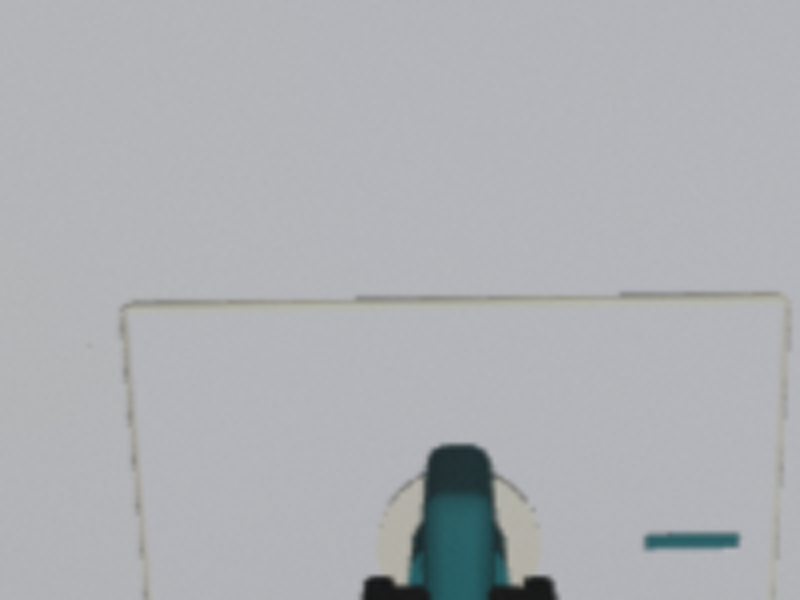

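```bash
python3 -m crank '{"dp":[[0,-0.03,0],[0,0,0.05],[0,0,0.05],[0,0,0.05],[0,0,0],[0,0,0],[0,0,0],[0,0,0]],"delta_rot":[[0,0,0],[0,0,0],[0,0,0],[0,0,0],[0,0,0],[0,0,0],[0,0,0],[0,0,0]]}'
python3 - <<'E'
from h import *
s=ctrl.get_state();print(s['position'],s['ft_force'],s['torque'])
E
```

```text
time: 19.65
position: [0.6053, 0.1392, 0.1597]
tool_rot: [2.248, 2.193, 0.002]
ft_force: [-2.0, 0.2, 6.9]
grip_width: 0.092
[0.60530495 0.13917176 0.15972671] [-1.97457365  0.19653715  6.86213973] [-0.05629535  0.58212701 -0.03514084]
```

```bash
python3 -m crank '{"dp":[[0,-0.02,0.03],[0,0,0.03],[0,0,0],[0,0,0],[0,0,0],[0,0,0],[0,0,0],[0,0,0]],"delta_rot":[[0,0,0],[0,0,0],[0,0,0],[0,0,0],[0,0,0],[0,0,0],[0,0,0],[0,0,0]]}'
python3 - <<'E'
from h import *
s=ctrl.get_state();print(s['position'],s['ft_force'],s['torque'])
E
```

```text
time: 20.45
position: [0.6053, 0.1392, 0.1593]
tool_rot: [2.248, 2.193, 0.002]
ft_force: [-1.3, -0.5, 6.2]
grip_width: 0.094
[0.60530296 0.13918085 0.15928281] [-1.33245477 -0.52710719  6.2056393 ] [-0.04642286  0.49224598  0.00688365]
```

```bash
python3 -m crank '{"dp":[[0,0,0.04],[0,0,0.03],[0,0,0],[0,0,0],[0,0,0],[0,0,0],[0,0,0],[0,0,0]],"delta_rot":[[0,0,0],[0,0,0],[0,0,0],[0,0,0],[0,0,0],[0,0,0],[0,0,0],[0,0,0]]}'
python3 - <<'E'
from h import *
s=ctrl.get_state();print(s['position'],s['ft_force'],s['torque'])
E
```

```text
time: 21.25
position: [0.6053, 0.1391, 0.1587]
tool_rot: [2.248, 2.193, 0.002]
ft_force: [-2.5, -1.2, 7.6]
grip_width: 0.088
[0.60530037 0.13914719 0.15866734] [-2.47679497 -1.15549735  7.60832774] [-0.07065317  0.50040633  0.01894214]
```

```bash
python3 -m crank '{"dp":[[0,0,0.05],[0,0,0.05],[0,0,0],[0,0,0],[0,0,0],[0,0,0],[0,0,0],[0,0,0]],"delta_rot":[[0,0,0],[0,0,0],[0,0,0],[0,0,0],[0,0,0],[0,0,0],[0,0,0],[0,0,0]]}'
python3 - <<'E'
from h import *
s=ctrl.get_state();print(s['position'],s['ft_force'],s['torque'])
E
```

```text
time: 22.05
position: [0.6053, 0.1392, 0.1578]
tool_rot: [2.248, 2.193, 0.002]
ft_force: [-2.2, -0.8, 7.7]
grip_width: 0.096
[0.60529613 0.1391648  0.15777283] [-2.20431615 -0.79970329  7.71912986] [-0.08813361  0.49324852  0.01919869]
```

```bash
python3 -m crank '{"dp":[[0,0,0.05],[0,0,0.04],[0,0,0],[0,0,0],[0,0,0],[0,0,0],[0,0,0],[0,0,0]],"delta_rot":[[0,0,0],[0,0,0],[0,0,0],[0,0,0],[0,0,0],[0,0,0],[0,0,0],[0,0,0]]}'
python3 - <<'E'
from h import *
s=ctrl.get_state();print(s['position'],s['ft_force'],s['torque'])
E
```

```text
time: 22.85
position: [0.6053, 0.1392, 0.157]
tool_rot: [2.248, 2.193, 0.002]
ft_force: [-3.0, -1.2, 8.0]
grip_width: 0.095
[0.60530975 0.139185   0.15700296] [-2.97078624 -1.23006297  7.95236601] [-0.09564818  0.54682962  0.01074756]
```

```bash
python3 -m crank '{"dp":[[0,0,0.05],[0,0,0.05],[0,0,0],[0,0,0],[0,0,0],[0,0,0],[0,0,0],[0,0,0]],"delta_rot":[[0,0,0],[0,0,0],[0,0,0],[0,0,0],[0,0,0],[0,0,0],[0,0,0],[0,0,0]]}'
python3 - <<'E'
from h import *
s=ctrl.get_state();print(s['position'],s['ft_force'],s['torque'])
E
```

```text
time: 23.65
position: [0.6053, 0.1392, 0.1561]
tool_rot: [2.248, 2.193, 0.003]
ft_force: [-2.6, -0.8, 8.5]
grip_width: 0.091
[0.6053487  0.13919905 0.15613915] [-2.59138737 -0.80128022  8.49663172] [-0.09070688  0.66911883 -0.06233702]
```

```bash
python3 -m crank '{"dp":[[0,0,0.05],[0,0,0.05],[0,0,0],[0,0,0],[0,0,0],[0,0,0],[0,0,0],[0,0,0]],"delta_rot":[[0,0,0],[0,0,0],[0,0,0],[0,0,0],[0,0,0],[0,0,0],[0,0,0],[0,0,0]]}'
python3 - <<'E'
from h import *
s=ctrl.get_state();print(s['position'],s['ft_force'],s['torque'])
E
```

```text
time: 24.45
position: [0.6053, 0.1391, 0.1553]
tool_rot: [2.248, 2.193, 0.002]
ft_force: [-2.9, -1.2, 8.3]
grip_width: 0.093
[0.60534333 0.13914714 0.15525816] [-2.94954207 -1.24441007  8.34397163] [-0.13261031  0.64577029 -0.0115375 ]
```

```bash
python3 - <<'E'
from m import *
cv2.imwrite("pics/d10.png",ctrl.get_image("side"))
a=cv2.imread("pics/d9.png")[200:260,240:320];b=cv2.imread("pics/d10.png")[200:260,240:320]
cv2.imwrite("pics/x10.png",cv2.resize(np.hstack([a,b]),None,fx=5,fy=5,interpolation=cv2.INTER_CUBIC))
E
python3 -m crank '{"dp":[[0,0,0.05],[0,0,0.05],[0,0,0],[0,0,0],[0,0,0],[0,0,0],[0,0,0],[0,0,0]],"delta_rot":[[0,0,0],[0,0,0],[0,0,0],[0,0,0],[0,0,0],[0,0,0],[0,0,0],[0,0,0]]}'
python3 - <<'E'
from h import *
s=ctrl.get_state();print(s['position'],s['ft_force'],s['torque'])
E
```

```text
time: 25.3
position: [0.6054, 0.1391, 0.1544]
tool_rot: [2.248, 2.193, 0.003]
ft_force: [-3.2, -0.5, 9.6]
grip_width: 0.095
[0.60537491 0.13912689 0.15437559] [-3.18069681 -0.51804666  9.64560977] [-0.12477546  0.74457991  0.03253882]
```

View pics/x10.png

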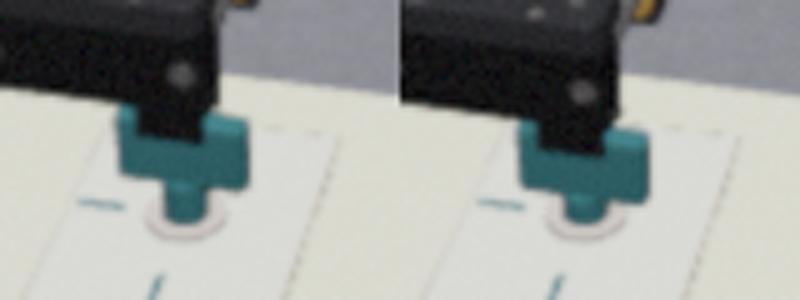

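The handle is sinking with the fingers: the neck is shorter in the right-hand picture and the finger end covers the same part of the bar. I'll continue.

```bash
python3 -m crank '{"dp":[[0,0,0.05],[0,0,0.05],[0,0,0],[0,0,0],[0,0,0],[0,0,0],[0,0,0],[0,0,0]],"delta_rot":[[0,0,0],[0,0,0],[0,0,0],[0,0,0],[0,0,0],[0,0,0],[0,0,0],[0,0,0]]}'
python3 - <<'E'
from h import *
s=ctrl.get_state();print(s['position'],s['ft_force'],s['torque'])
E
```

```text
time: 26.1
position: [0.6054, 0.1392, 0.1535]
tool_rot: [2.248, 2.193, 0.003]
ft_force: [-3.9, -1.1, 9.6]
grip_width: 0.094
[0.6053677  0.13917608 0.15351266] [-3.94632607 -1.06738603  9.55754471] [-0.07560632  0.79149498  0.03989189]
```

```bash
python3 -m crank '{"dp":[[0,0,0.05],[0,0,0.05],[0,0,0],[0,0,0],[0,0,0],[0,0,0],[0,0,0],[0,0,0]],"delta_rot":[[0,0,0],[0,0,0],[0,0,0],[0,0,0],[0,0,0],[0,0,0],[0,0,0],[0,0,0]]}'
python3 - <<'E'
from h import *
s=ctrl.get_state();print(s['position'],s['ft_force'],s['torque'])
E
```

```text
time: 26.9
position: [0.6054, 0.1392, 0.1526]
tool_rot: [2.248, 2.193, 0.003]
ft_force: [-4.6, -0.7, 11.4]
grip_width: 0.09
[0.60537273 0.13916593 0.15263787] [-4.64165193 -0.69240687 11.38396374] [-0.10093068  0.79110367  0.02163887]
```

```bash
python3 -m crank '{"dp":[[0,-0.05,0.04],[0,0,0.04],[0,0,0],[0,0,0],[0,0,0],[0,0,0],[0,0,0],[0,0,0]],"delta_rot":[[0,0,0],[0,0,0],[0,0,0],[0,0,0],[0,0,0],[0,0,0],[0,0,0],[0,0,0]]}'
python3 - <<'E'
from h import *
s=ctrl.get_state();print(s['position'],s['ft_force'],s['torque'])
E
```

```text
time: 27.7
position: [0.6054, 0.1392, 0.1524]
tool_rot: [2.247, 2.192, 0.004]
ft_force: [-4.2, -1.4, 12.6]
grip_width: 0.093
[0.6053551  0.1391654  0.15240159] [-4.16293606 -1.36212154 12.62248578] [-0.16222608  0.77994888 -0.05614571]
```

z moved only 0.2 mm for 0.8 commanded and the force rose, so this is probably the stop. I'll confirm with a small step.

```bash
python3 -m crank '{"dp":[[0,0,0.03],[0,0,0],[0,0,0],[0,0,0],[0,0,0],[0,0,0],[0,0,0],[0,0,0]],"delta_rot":[[0,0,0],[0,0,0],[0,0,0],[0,0,0],[0,0,0],[0,0,0],[0,0,0],[0,0,0]]}'
python3 - <<'E'
from h import *
s=ctrl.get_state();print(s['position'],s['ft_force'],s['torque'])
E
```

```text
time: 28.5
position: [0.6054, 0.1392, 0.1524]
tool_rot: [2.247, 2.192, 0.004]
ft_force: [-3.8, -0.9, 12.9]
grip_width: 0.091
[0.60535319 0.13923178 0.15236382] [-3.83808705 -0.91774387 12.89161284] [-0.18914912  0.88347843 -0.01774432]
```

The stop is at z 0.1525, with about 2 N on it beyond the spring. I'll back off 0.3 mm and turn the first half.

```bash
python3 -m crank '{"dp":[[0,0,-0.03],[0,0,0],[0,0,0],[0,0,0],[0,0,0],[0,0,0],[0,0,0],[0,0,0]],"delta_rot":[[0,0,0],[0,0,0.1],[0,0,0.13],[0,0,0.13],[0,0,0.13],[0,0,0.13],[0,0,0.13],[0,0,0.05]]}'
python3 - <<'E'
from h import *
s=ctrl.get_state();print(s['position'],s['ft_force'],s['torque'])
r=R.from_rotvec(s['tool_rot']).as_matrix()[:,0];print(np.arctan2(r[1],r[0]))
cv2.imwrite("pics/d11.png",ctrl.get_image("side"))
cv2.imwrite("pics/s11.png",ctrl.get_image("scene"))
a=cv2.imread("pics/d11.png")[180:270,225:345];b=cv2.imread("pics/s11.png")[120:210,370:490]
cv2.imwrite("pics/x11.png",cv2.resize(np.hstack([a,b]),None,fx=3.3,fy=3.3,interpolation=cv2.INTER_CUBIC))
E
```

```text
time: 29.3
position: [0.6052, 0.1388, 0.1524]
tool_rot: [2.926, 1.138, 0.004]
ft_force: [-3.4, -2.1, 11.9]
grip_width: 0.093
[0.60520569 0.13880215 0.15239957] [-3.42357546 -2.05072663 11.92340998] [-0.36809078  0.87933461  0.04401904]
0.7420103939732823
```

View pics/x11.png

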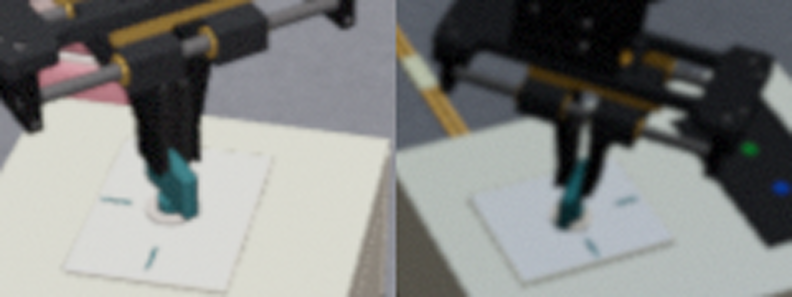

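The handle has turned 0.81 rad, past the ridge, with only 0.04 N m of resistance, and the cover is flush. I'll finish the quarter turn.

```bash
python3 -m crank '{"dp":[[0,0,0],[0,0,0],[0,0,0],[0,0,0],[0,0,0],[0,0,0],[0,0,0],[0,0,0]],"delta_rot":[[0,0,0.12],[0,0,0.13],[0,0,0.13],[0,0,0.13],[0,0,0.12],[0,0,0.1],[0,0,0.03],[0,0,0]]}'
python3 - <<'E'
from h import *
s=ctrl.get_state();print(s['position'],s['ft_force'],s['torque'])
r=R.from_rotvec(s['tool_rot']).as_matrix()[:,0];print(np.arctan2(r[1],r[0]))
E
```

```text
time: 30.2
position: [0.6048, 0.1386, 0.1524]
tool_rot: [3.141, -0.024, 0.004]
ft_force: [-4.7, -2.2, 13.0]
grip_width: 0.093
[0.6048351  0.1386075  0.15239935] [-4.69493761 -2.24865167 12.98457235] [-0.54501507  1.19072016  0.08612727]
-0.014985374281371162
```

```bash
python3 -m crank '{"dp":[[0,0,-0.05],[0,0,-0.05],[0,0,-0.05],[0,0,-0.05],[0,0,-0.05],[0,0,-0.05],[0,0,0],[0,0,0]],"delta_rot":[[0,0,0],[0,0,0],[0,0,0],[0,0,0],[0,0,0],[0,0,0],[0,0,0],[0,0,0]]}'
python3 - <<'E'
from h import *
s=ctrl.get_state();print(s['position'],s['ft_force'],s['torque'])
r=R.from_rotvec(s['tool_rot']).as_matrix()[:,0];print(np.arctan2(r[1],r[0]))
E
```

```text
time: 31.0
position: [0.6048, 0.1386, 0.1545]
tool_rot: [3.141, -0.023, 0.003]
ft_force: [-2.9, -2.3, 10.4]
grip_width: 0.093
[0.60477416 0.13861185 0.15451873] [-2.86053639 -2.25327115 10.35619831] [-0.37073673  0.80589375  0.02102295]
-0.014330095471784668
```

```bash
python3 -m crank '{"dp":[[0,0,-0.05],[0,0,-0.05],[0,0,-0.05],[0,0,0],[0,0,0],[0,0,0],[0,0,0],[0,0,0]],"delta_rot":[[0,0,0],[0,0,0],[0,0,0],[0,0,0],[0,0,0],[0,0,0],[0,0,0],[0,0,0]]}'
python3 - <<'E'
from h import *
s=ctrl.get_state();print(s['position'],s['ft_force'],s['torque'])
E
```

```text
time: 31.8
position: [0.6047, 0.1386, 0.1558]
tool_rot: [3.141, -0.022, 0.003]
ft_force: [-3.5, -1.5, 9.1]
grip_width: 0.09
[0.60474547 0.13863282 0.15578763] [-3.47149556 -1.50390694  9.14807394] [-0.44142293  0.77063347 -0.00697539]
```

```bash
python3 -m crank '{"dp":[[0,0,-0.05],[0,0,-0.05],[0,0,0],[0,0,0],[0,0,0],[0,0,0],[0,0,0],[0,0,0]],"delta_rot":[[0,0,0],[0,0,0],[0,0,0],[0,0,0],[0,0,0],[0,0,0],[0,0,0],[0,0,0]]}'
python3 - <<'E'
from h import *
s=ctrl.get_state();print(s['position'],s['ft_force'],s['torque'])
E
```

```text
time: 32.6
position: [0.6048, 0.1386, 0.1566]
tool_rot: [3.141, -0.022, 0.003]
ft_force: [-3.4, -0.9, 8.4]
grip_width: 0.096
[0.60476917 0.13860057 0.1565729 ] [-3.40880576 -0.90036762  8.36808175] [-0.30565283  0.62433298  0.01987397]
```

```bash
python3 -m crank '{"dp":[[0,0,-0.05],[0,0,-0.03],[0,0,0],[0,0,0],[0,0,0],[0,0,0],[0,0,0],[0,0,0]],"delta_rot":[[0,0,0],[0,0,0],[0,0,0],[0,0,0],[0,0,0],[0,0,0],[0,0,0],[0,0,0]]}'
python3 - <<'E'
from h import *
s=ctrl.get_state();print(s['position'],s['ft_force'],s['torque'])
cv2.imwrite("pics/d12.png",ctrl.get_image("side"))
cv2.imwrite("pics/s12.png",ctrl.get_image("scene"))
a=cv2.imread("pics/d12.png")[180:270,225:345];b=cv2.imread("pics/s12.png")[120:210,370:490]
cv2.imwrite("pics/x12.png",cv2.resize(np.hstack([a,b]),None,fx=3.3,fy=3.3,interpolation=cv2.INTER_CUBIC))
E
```

```text
time: 33.4
position: [0.6047, 0.1386, 0.1566]
tool_rot: [3.141, -0.022, 0.002]
ft_force: [-1.3, -2.2, 5.6]
grip_width: 0.092
[0.6046953  0.13859516 0.15664422] [-1.28706487 -2.17820261  5.60272274] [-0.40555068  0.32658217  0.07338674]
```

View pics/x12.png

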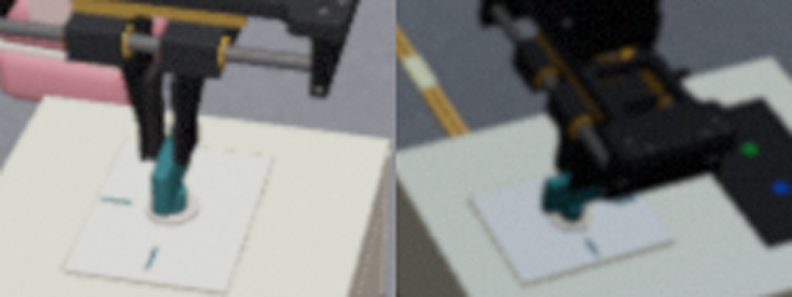

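z stopped at 0.1566, 4.1 mm above the stop as expected, and the force fell by 3 N: the pin is in the detent. I'll unload and open.

```bash
python3 -m crank '{"dp":[[0,0,-0.04],[0,0,0],[0,0,0],[0,0,0],[0,0,0],[0,0,0],[0,0,0],[0,0,0]],"delta_rot":[[0,0,0],[0,0,0],[0,0,0],[0,0,0],[0,0,0],[0,0,0],[0,0,0],[0,0,0]]}' - 10 && python3 -m crank '{"dp":[[0,0,0],[0,0,0],[0,0,0],[0,0,0],[0,0,0],[0,0,0],[0,0,0],[0,0,0]],"delta_rot":[[0,0,0],[0,0,0],[0,0,0],[0,0,0],[0,0,0],[0,0,0],[0,0,0],[0,0,0]]}' 5
python3 - <<'E'
from h import *
s=ctrl.get_state();print(s['position'],s['ft_force'],s['torque'],s['grip_width']*87)
E
```

```text
time: 34.3
position: [0.6045, 0.139, 0.1564]
tool_rot: [3.141, -0.022, 0.001]
ft_force: [3.6, -0.3, 0.1]
grip_width: 0.109
time: 35.1
position: [0.6041, 0.1391, 0.1566]
tool_rot: [3.141, -0.022, 0.0]
ft_force: [-0.1, -0.8, -0.6]
grip_width: 0.572
[0.60414328 0.13911137 0.15658369] [-0.06278052 -0.7952861  -0.56840132] [ 0.00844859 -0.01255628 -0.00539452] 49.78086253424249
```

The fingers are open and the forces are zero. I'll rise straight up and inspect.

```bash
python3 -m crank '{"dp":[[0,0,-0.5],[0,0,-1.5],[0,0,-2.5],[0,0,-2.5],[0,0,-2.5],[0,0,-2],[0,0,-1],[0,0,0]],"delta_rot":[[0,0,0],[0,0,0],[0,0,0],[0,0,0],[0,0,0],[0,0,0],[0,0,0],[0,0,0]]}' && python3 -m crank '{"dp":[[0,-2,0],[0,-2,0],[0,-2,0],[0,-2,0],[0,-1,0],[0,0,0],[0,0,0],[0,0,0]],"delta_rot":[[0,0,0],[0,0,0],[0,0,0],[0,0,0],[0,0,0],[0,0,0],[0,0,0],[0,0,0]]}'
python3 - <<'E'
from h import *
s=ctrl.get_state();print(s['position'],s['ft_force'])
print(ctrl.camera_info("wrist"))
cv2.imwrite("pics/w13.png",ctrl.get_image("wrist"))
cv2.imwrite("pics/d13.png",ctrl.get_image("side"))
cv2.imwrite("pics/s13.png",ctrl.get_image("scene"))
crop("pics/d13.png","pics/d13c.png",230,200,100,75,8)
crop("pics/s13.png","pics/s13c.png",380,145,110,75,7)
E
```

```text
time: 35.9
position: [0.6051, 0.1394, 0.2841]
tool_rot: [-3.14, 0.022, -0.006]
ft_force: [0.0, -0.5, 1.2]
grip_width: 0.575
time: 36.7
position: [0.6058, 0.2274, 0.2814]
tool_rot: [3.14, -0.025, 0.0]
ft_force: [-0.2, 0.1, 0.1]
grip_width: 0.571
[0.60576756 0.2273505  0.28143398] [-0.19081425  0.12278976  0.14325514]
{'camera_matrix': array([[314.97630068,   0.        , 319.26178933],
       [  0.        , 314.97630068, 197.4066304 ],
       [  0.        ,   0.        ,   1.        ]]), 'xyz': array([0.60787954, 0.30233054, 0.44912483]), 'orientation': array([ 2.86020031e+00, -2.26673548e-02, -2.23253946e-03])}
```

View pics/d13c.png

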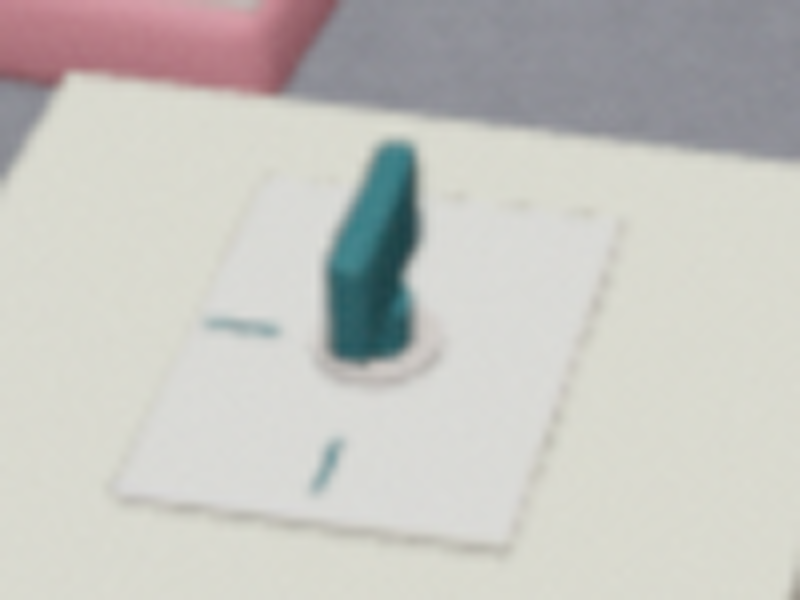

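View pics/s13c.png

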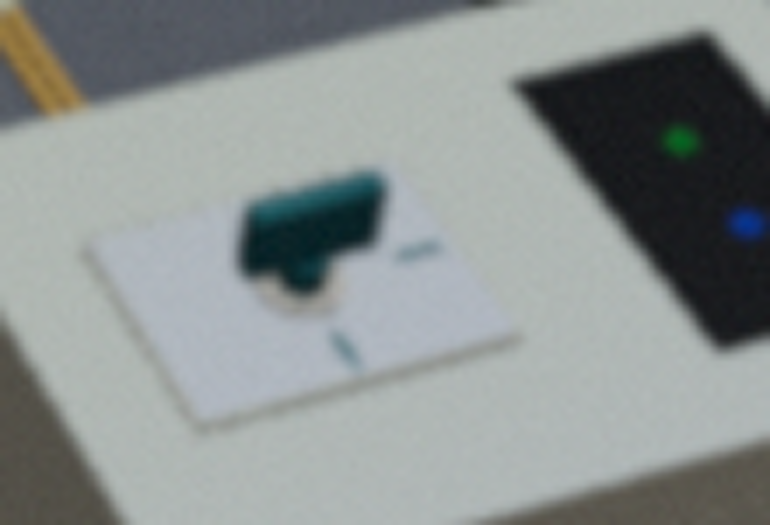

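View pics/w13.png

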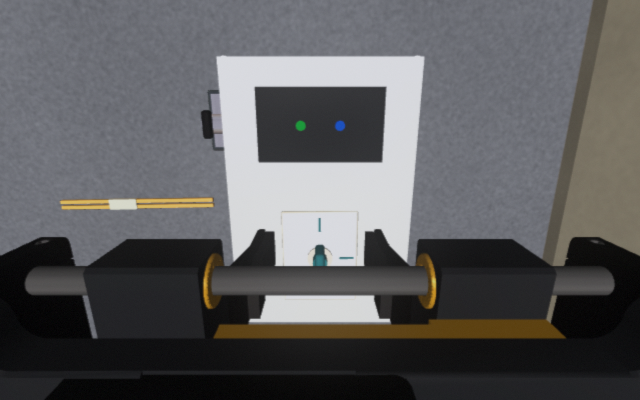

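View pics/d13.png

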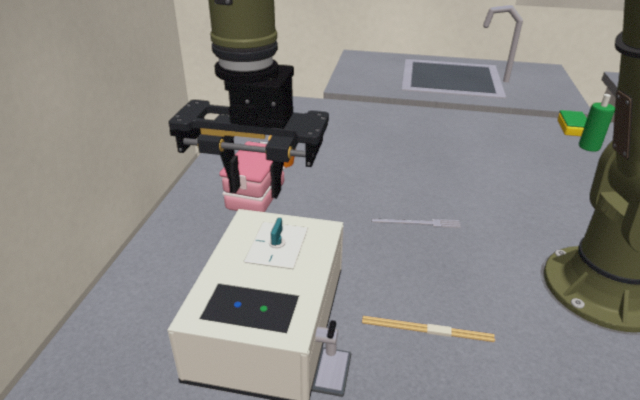

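Run:
```python
from m import *
D=ctrl.camera_info("side");S=ctrl.camera_info("scene")
for z in(.125,):
    q("D",D,f(230,200,8,[(262,175),(622,212),(510,548),(115,488)]),z)
    q("S",S,f(380,145,7,[(520,335),(200,427),(88,245)]),z)
q("bar",S,f(380,145,7,[(252,213),(380,178)]),.164)
q("barD",D,f(230,200,8,[(345,265),(396,147)]),.164)
a=cv2.imread("pics/s1.png").astype(int);b=cv2.imread("pics/s13.png").astype(int)
d=(abs(a-b).max(2)>40)
for n,(x0,y0,x1,y1) in dict(fork=(250,150,295,212),lunch=(258,255,360,340),cup=(195,288,245,345)).items(): print(n,d[y0:y1,x0:x1].sum())
a=cv2.imread("pics/side0.png").astype(int);b=cv2.imread("pics/d13.png").astype(int);d=(abs(a-b).max(2)>40)
print("chop",d[310:345,358:500].sum(),"fork",d[212:232,368:465].sum())
s=ctrl.get_state();print(s['time'],s['qd'].round(3),s['ft_force'])
```

```text
D [[0.6472, 0.0828], [0.5642, 0.0806], [0.5638, 0.1944], [0.6471, 0.192]] mid [0.6056 0.1375]
    len 0.0830 ang -3.1152
    len 0.1137 ang 1.5742
    len 0.0833 ang -0.0286
S [[0.6479, 0.191], [0.6473, 0.0833], [0.5662, 0.0853]] mid [0.6205 0.1199]
    len 0.1077 ang -1.5771
    len 0.0811 ang 3.1166
bar [[0.6055, 0.1168], [0.6058, 0.1597]] mid [0.6056 0.1382]
    len 0.0429 ang 1.5640
barD [[0.6056, 0.1594], [0.6055, 0.1179]] mid [0.6056 0.1386]
    len 0.0415 ang -1.5735
fork 80
lunch 0
cup 0
chop 0 fork 0
36.85 [-0.004 -0.    -0.006 -0.003 -0.002  0.002 -0.   ] [-0.5039112   0.22765256  0.24961109]
```

```bash
python3 -c "
from bench import ctrl;print(ctrl.close_job())"
```

```text
the job is handed in; nothing more can be done
None
```

The white cover is in the filter bay, flush in the camera views. Its T-handle is pushed in, turned a quarter turn clockwise and locked, and I have let go. I handed the job in at about 37 s of the 61 s allowed; no verdict was given.

- **Grasp:** I lifted too early on the first try, before the fingers had shut. The cover did not move, and the second grasp held.
- **Seating:** The cover met the deck with the TCP 63 mm above its seated origin.
- **Push:** I felt the socket's bottom about 11 mm in, at roughly 13 N total, of which about 2–3 N was beyond the spring.
- **Turn and lock:** I backed off slightly and turned it 1.57 rad. On the way up it stopped 4.1 mm above the bottom and the force on the tool fell, as expected when the pin drops into the lock.

**Last checks:**
- **Cover:** flush in both views, centred about (0.606, 0.138) against a bay estimate of (0.606, 0.139).
- **Handle:** the bar lies along the bay's y, within about 0.02 rad.
- **Robot:** clear of everything, with forces near zero.
- **Bystanders:** the lunchbox, snack cup and chopsticks look unchanged in the pictures. The fork is unchanged in the side view, but the scene view flagged 80 changed pixels around it. I put that down to the arm's different position and did not check further.

**What disagreed:**
- The drawn fingertips end above the stated nose length.
- Camera heights were off by about 2.5 mm while the cover was in the air.
- A sideways force of 2–5 N was present during the push and gone after release.

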